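Tare the spring scale with its specimen cradle and put the check pieces away

ROBOT

A 6-joint arm with a two-finger parallel gripper is mounted at the origin on a cart in front of the work surface, level with it; the furniture and walls round the work are solid. World frame = base frame: x ahead of the robot, y to its left, z up, the work surface at z = 0. Lengths are in m, angles in rad, forces in N, time in s.
With the tool pointing down it reaches from about 0.25 to 0.775 m from the base axis. Payload 4 kg.
Tool frame: the origin (TCP) lies on the centre line of the jaws, within the pads' length; the fingertips stand 8 mm ahead of it and the grasp point (between the pads) lies 11 mm behind it; z points along the fingers, y is the direction in which the jaws open and shut (so a half turn about z gives the same grasp; the last joint's range is limited). The gripper opens to 94 mm and grips with 3 to 60 N. Pads are 16 mm wide; open, the fingers measure 119 mm over their backs; the gripper's body (75 mm by 177 mm) begins 78 mm behind the grasp point.
Start: joints at [1.117, 0.087, 1.371, -0, 1.684, -0.103], TCP at [0.189, 0.517, 0.185] pointing down, gripper open.
Joint ranges: [-3.1, 3.1], [-0.76, 2.03], [0.27, 2.55], [-1.08, 4.22], [0.17, 2.65], [-2.57, 2.57]. Speed limits (rad/s): [2.79, 2.79, 3.14, 3.14, 3.14, 3.14].

INTERFACE

Orientations are given as [roll, pitch, yaw] about the fixed x, y, z axes, in that order (R = Rz(yaw) Ry(pitch) Rx(roll)).
In Python, from bench import * gives the robot as it stands.
- The arm moves only by the tool step_arm, never from a script. Its argument "steps" is a list of rows, each an object of numbers: "jaw": the opening, from 0 (shut) to 1 (fully open); "tx", "ty", "tz": the shift along the tool's x, y, z in m; "ax", "ay", "az": the turn, a rotation vector about the tool's x, y, z in rad. In form: [{"jaw": .., "tx": .., "ty": .., "tz": .., "ax": .., "ay": .., "az": ..}, ...]. A call has 1 to 8 rows; each row is the pose to reach, as a shift and turn from the pose measured when the call began, along the tool's axes at that moment; what a row does not reach only later rows make up. A row lasts 1/10 s, in which the tool goes at most 50 mm and 8.59 degrees, less where a joint would pass 70% of its speed; a pose out of reach is approached as far as the arm can. A call with a gripper value outside its range is refused whole. The fingers move at their own pace and stop on an object; the grip force is fixed at half the most. Time passes only in rows, so rows that repeat a pose let the fingers close. It gives the time, the measured TCP pose, the force and the opening at its end, in the units of the state.
- get_obs(): the state, without advancing time (a new reading comes with each control period).
- snapshot(name): name is "scene" or "top" or "wrist"; returns (picture, depth): 480x640x3 uint8, red, green, blue; 480x640 float32, m along the optical axis (not along the pixel's ray), 0 where there is no reading.
- camera_model(name): a dict with "intrinsics" (3x3 intrinsics, pixels), "origin" and "orientation" of the camera in the world. Camera axes: x right, y down, z forward; pixel columns grow to the right and rows downward; lengths in m; the calibration is good to about 2 mm. A picture is of the moment at which its call begins: read the wrist's pose just before it. camera_model takes no time and is no camera call; for the wrist camera it gives the pose at the moment of the call.
- close_job(): hands the job in, once; it reports no verdict.
Trained networks look in the newest picture that a camera, given by its name, has taken for a name from the list of things; names that differ only in an ending like _2 or _b are one class to them, and where a whole thing is asked for, a point or a joint stands for the part that bears it (a point fixed in the world has none). Each returns a list of dicts, best first, with "confidence" (0 to 1); they miss things now and then, are a little off and sometimes report something else, mostly with a low value. They report only what shows in the picture. A call takes as long as a camera call. They do not tell look-alikes from the thing itself.
- silhouettes(camera, query): "pixels" (480x640 bool, what is visible of it) and "rect" ([left, top, right, bottom] in pixels, round what is visible of it).
The state is a dict: "time": time; "joint_positions": joint angles; "qvel": joint speeds; "joint_torque": joint torques, N m; "tool_pos": TCP position; "ee_rot": TCP orientation; "wrist_force": force on the tool from outside, world axes, zero at the start; "wrist_torque": the same for the moment, N m; "width": finger opening in m.
Only numpy, scipy, OpenCV 4.12 (cv2) and the standard library are available. Lean on these libraries where they do the work, as an engineer would, in place of code of your own. Each camera call takes 0.05 s, during which the arm holds its last target. There are 200 camera calls.

TASK

Get the spring scale ready for the next weighing: put each check piece that stands on the worktop (steel drum, steel ring, mortar cube; not all may be there) back upright, flat on the floor of its own marked tray, and hang the empty specimen cradle by its crossbar in the scale's hook. When it has settled, turn the tare knob on top of the scale in small steps until the red pointer stands in the green band, and leave the cradle hanging there. Leave the glass beaker, the timer and the calibration weights where they are.

Things in the scene. Friction and masses are not known exactly. Their poses are not given: they have to be found in the camera images.
- cradle_tab (a point): grip point of the specimen cradle (155 mm tall, 0.29 to 0.45 kg), on its blue upright tab: 10 mm thick (along x), 24 mm wide (along y), 66 mm tall; the point is 13 mm below the tab's top, 142 mm above the cradle's underside. z up. The tab stands on a 6 mm round crossbar along y on two uprights at y = +-33 mm over a 64 x 78 x 6 mm base plate
- cradle_bar (a point): centre of the cradle's crossbar, 88 mm above the cradle's underside, 54 mm below cradle_tab; same axes. The window under the bar (60 mm wide, 79 mm high) is open along x. Hung properly, this point lies within about 9 mm of hook_notch
- hook_notch (a point): bottom of the scale's hook: two 6 mm rods 16 mm apart, running from the white column (90 mm behind, +x) towards the robot (-x), with a V notch here. Upturned tips 12 mm further out stand 17 mm above this point; the rods behind are 15 mm above it. The crossbar comes in along +x over the tips, then down into the notch, lying along y
- pointer_tip (a point): tip of the thin red pointer that moves up and down with the sprung hook in front of the scale plate; z up. Spring about 150 N/m: the cradle pulls hook and pointer down 19 to 30 mm, and they bob for about a second; unloaded at the start, the hook notch is 158 to 161 mm above the worktop
- scale_band (a point): centre of the 5 mm high green band (the zero mark) on the aluminium scale plate of the spring scale, 185 mm above the worktop, fixed; z up, -x faces out of the plate; pointer_tip and scale_band agree in x and y
- tare_knob_grip (a point): grip point of the tare knob on top of the scale's column (0.24 m high): on the vertical knob axis, at the height to grip; its grip is a bar (14 mm thick, 42 mm long, its top 7 mm above this point) that lies along x of this frame and turns with the knob, so it is gripped along y
- tare_knob (a joint): angle of the tare knob, rad, 0 to 6.28, grows clockwise seen from above; clockwise raises hook and pointer 4 mm per rad; it stays where it is left
- drum_mid (a point): check piece: dark solid steel drum (closed cylinder), 49 mm diameter, 37 mm high; this point is its centre, half-way up; z up. May be absent
- drum_slot (a point): storage slot of the drum: the small white square tray marked with a filled dark disc on its floor and on the tab at its front; outside 78 x 78 mm, pocket 68 mm square, floor 5 mm above the worktop, rim 8 mm above it; this point is the middle of the floor
- ring_mid (a point): check piece: bright hollow steel ring (short tube), 50 mm outside diameter, about 30 mm bore, 42 mm high; this point is its centre, half-way up; z up. May be absent
- ring_slot (a point): storage slot of the ring: the small white square tray marked with a dark ring outline on its floor and on the tab at its front; outside 78 x 78 mm, pocket 68 mm square, floor 5 mm above the worktop, rim 8 mm above it; this point is the middle of the floor
- cube_mid (a point): check piece: grey-brown mortar cube, 51 x 50 x 51 mm; this point is its centre, half-way up; z up. May be absent
- cube_slot (a point): storage slot of the cube: the small white square tray marked with a grey square on its floor and on the tab at its front; outside 78 x 78 mm, pocket 68 mm square, floor 5 mm above the worktop, rim 8 mm above it; this point is the middle of the floor
- analytical_balance: obstacle, fixed: glass-cased analytical balance between the trays and the spring scale, 0.30 m tall, standing within x 0.40 to 0.78 m and y -0.08 to 0.19 m in the robot's frame. Shelf boards hang behind the work at x over 0.71 m, from 0.25 m up
- glass_beaker: bystander: clear glass beaker, 97 x 106 x 109 mm, origin under its centre
- timer: bystander: white lab timer, 62 x 62 x 20 mm, origin under its centre
- weight_big: bystander: steel calibration weight, 30 mm diameter, 42 mm high, origin under its centre
- weight_mid: bystander: steel calibration weight, 24 mm diameter, 34 mm high, origin under its centre
- weight_small: bystander: steel calibration weight, 19 mm diameter, 28 mm high, origin under its centre
Mind the look-alikes: they are no part of the job. Leave any blue or purple look-alike of the part that bears ring_mid alone.

How it is judged:
On the way:
1. the cradle hangs by its crossbar in the hook (distance between cradle_bar and hook_notch below 0.012 m and angle between cradle_tab's own z axis and vertical below 0.2 rad), for 0.5 s.
At the end, for the whole second after the job is handed in: The cradle hangs by its crossbar in the hook (bar centre within 12 mm of the notch, tilt under 0.2 rad); the pointer tip is within 3 mm of the middle of the green band in height; every check piece present stands upright on the floor of its own tray (within 17 mm of its middle, tilt under 0.08 rad) (all of step 1 and z of pointer_tip in the frame of scale_band between -0.003 and 0.003 m and horizontal distance between drum_mid and drum_slot below 0.017 m and z of drum_mid in the frame of drum_slot below 0.0215 m and angle between each of drum_mid, ring_mid, cube_mid's own z axis and vertical below 0.08 rad and horizontal distance between ring_mid and ring_slot below 0.017 m and z of ring_mid in the frame of ring_slot below 0.024 m and horizontal distance between cube_mid and cube_slot below 0.017 m and z of cube_mid in the frame of cube_slot below 0.0285 m); the robot touches nothing.
It fails at once if the glass beaker is moved more than 30 mm (distance of glass_beaker from where it was at the start of the episode above 0.03 m).
It fails at once if the timer is moved more than 30 mm (distance of timer from where it was at the start of the episode above 0.03 m).
It fails at once if the weight big is moved more than 30 mm (distance of weight_big from where it was at the start of the episode above 0.03 m).
It fails at once if the weight mid is moved more than 30 mm (distance of weight_mid from where it was at the start of the episode above 0.03 m).
It fails at once if the weight small is moved more than 30 mm (distance of weight_small from where it was at the start of the episode above 0.03 m).
Of drum, ring, cube only 2 to 3 are there at a start; the rules pass over those that are not, and their reading is None.
At some moment in a run one of drum, ring, cube may be knocked a few centimetres aside while the robot is not near it.
It also fails if it takes over 208 s, if anything falls off the work surface, if the arm or the gripper's body presses on something with over 40 N, if the wrist force passes 120 N, or if a joint passes its speed limit or range.

## Working session

There is one attempt and no reset: what is moved stays moved. The work goes in short steps, Python scripts to look and compute and a tool call to move; the robot and the scene stay as the last step left them, time stands still between calls to the robot, and variables do not carry over. Pictures are saved under pics/ and viewed, about 12 in all and at most 16, crops included, and the job is handed in when it is done.

Besides the shell and the picture viewer there is one more tool, called after "Request:" as a command line: name --argument value ..., lists and objects as JSON in quotes. step_arm: Moves the arm, as the interface text tells. Its arguments: {"type":"object","properties":{"steps":{"type":"array"}},"required":["steps"]}

```bash
mkdir -p pics; ls; python3 - <<'E'
from bench import *
import cv2,numpy as np
o=get_obs();print(o)
for n in("scene","top"):
    p,d=snapshot(n);cv2.imwrite(f"pics/{n}0.png",p[:,:,::-1]);np.save(f"pics/{n}0.npy",d)
    print(n,camera_model(n))
print(camera_model("wrist"))
E
```

```text
pics
{'time': 0.0, 'joint_positions': array([ 1.11688672e+00,  8.79962455e-02,  1.37227899e+00, -4.00816665e-05,
        1.68363240e+00, -1.03094279e-01]), 'qvel': array([-0.00064375,  0.00084528,  0.00074237,  0.00052228, -0.0015176 ,
        0.0005126 ]), 'joint_torque': array([ 2.78221017e-05, -3.40197158e+01, -3.02421677e+01,  7.17030466e-02,
        3.31538462e-02, -1.60053614e-04]), 'tool_pos': array([0.18875638, 0.51593393, 0.18336919]), 'ee_rot': array([-3.13928587e+00, -1.98612460e-04,  2.79077263e+00]), 'wrist_force': array([-0.35402189, -0.49822348,  0.13402143]), 'wrist_torque': array([-0.00790064,  0.01004484,  0.01142736]), 'width': 0.09440949874719659}
scene {'intrinsics': array([[454.38036388,   0.        , 312.63514257],
       [  0.        , 454.38036388, 240.76083271],
       [  0.        ,   0.        ,   1.        ]]), 'origin': array([ 0.08832833, -0.83549297,  0.76533205]), 'orientation': array([-2.11200204, -0.02318503, -0.45701927])}
top {'intrinsics': array([[554.83417426,   0.        , 308.84311415],
       [  0.        , 554.83417426, 238.11878307],
       [  0.        ,   0.        ,   1.        ]]), 'origin': array([0.20698483, 0.06756311, 1.53769664]), 'orientation': array([-2.91715492,  0.00496323, -1.61927814])}
{'intrinsics': array([[403.05617726,   0.        , 316.68116204],
       [  0.        , 403.05617726, 245.26072406],
       [  0.        ,   0.        ,   1.        ]]), 'origin': array([0.1157595 , 0.54309332, 0.38252771]), 'orientation': array([2.87039855e+00, 2.71780231e-03, 1.21978027e+00])}
```

View pics/top0.png

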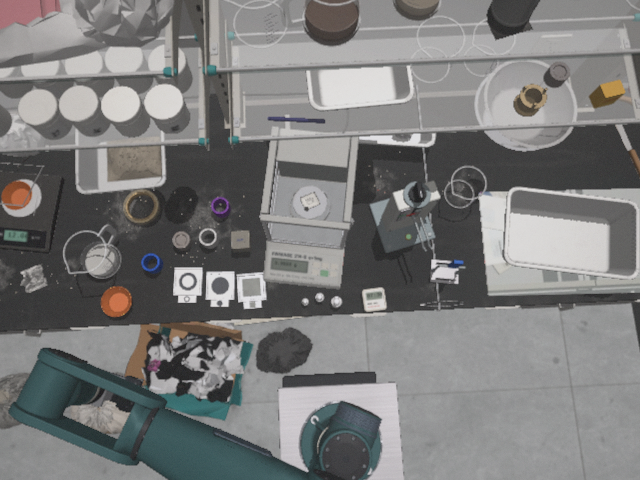

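View pics/scene0.png

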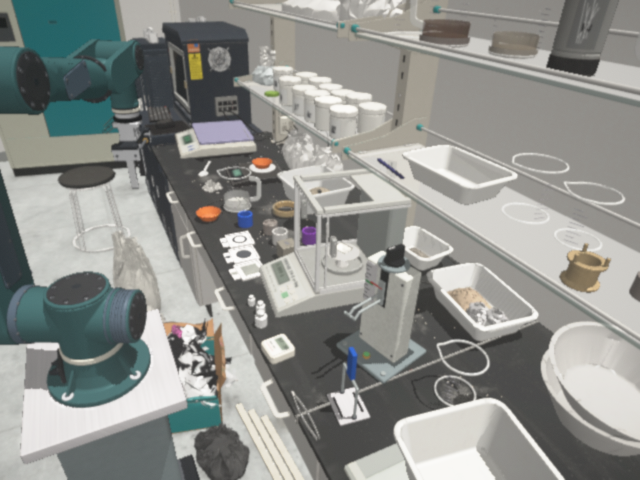

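```bash
cat > h.py <<'E'
from bench import *
import cv2,numpy as np
from scipy.spatial.transform import Rotation as R
def cam(n):
    m=camera_model(n);return m["intrinsics"],R.from_euler("xyz",m["orientation"]).as_matrix(),np.array(m["origin"])
def cloud(n,d,c=None):
    K,M,o=c or cam(n);v,u=np.mgrid[0:480,0:640]
    P=np.stack([(u-K[0,2])/K[0,0]*d,(v-K[1,2])/K[1,1]*d,d],-1)@M.T+o
    P[d<=0]=np.nan;return P
def proj(c,p):
    K,M,o=c;q=K@(M.T@(np.array(p)-o));return q[:2]/q[2]
def at_z(c,u,v,z):
    K,M,o=c;r=M@np.array([(u-K[0,2])/K[0,0],(v-K[1,2])/K[1,1],1]);return o+r*(z-o[2])/r[2]
E
python3 - <<'E'
from h import *
p=cv2.imread("pics/top0.png");s=cv2.imread("pics/scene0.png")
a=cv2.resize(p[190:315,130:280],(600,500),interpolation=2)
b=cv2.resize(s[230:430,280:440],(400,500),interpolation=2)[:, :]
cv2.imwrite("pics/crop1.png",cv2.resize(np.hstack([a,b]),(800,400)))
d=np.load("pics/top0.npy");P=cloud("top",d)
for n,(u,v) in dict(disc=(181,241),ring=(208,237),cube=(240,240),blue=(151,262),rs=(187,283),ds=(220,288),cs=(252,289)).items():print(n,P[v,u])
for q in "drum_mid ring_mid cube_mid cradle_tab tare_knob glass_beaker".split():
    for r in silhouettes("top",q)[:4]:
        m=r["pixels"];X=P[m];z=np.nanmax(X[:,2]);t=X[X[:,2]>z-.012]
        print(q,round(r["confidence"],2),r["rect"],"zmax",z.round(3),"mid",np.nanmean(t,0).round(3),((t.max(0)+t.min(0))/2).round(3))
E
```

```text
disc [0.55973071 0.41382969 0.03359879]
ring [ 0.5762741   0.34533799 -0.0033218 ]
cube [0.55104205 0.24802523 0.04831906]
blue [0.51092991 0.50576199 0.00071243]
rs [0.44557245 0.40333009 0.00516155]
ds [0.42700004 0.31158881 0.00550546]
cs [0.42007463 0.22300082 0.00381739]
drum_mid 0.69 [167.8, 231.5, 188.9, 252.0] zmax 0.046 mid [0.56  0.414 0.038] [0.56  0.414 0.04 ]
ring_mid 0.59 [199.7, 230.1, 218.4, 247.1] zmax 0.05 mid [0.564 0.338 0.043] [0.565 0.339 0.044]
ring_mid 0.56 [211.2, 200.8, 231.3, 215.1] zmax 0.052 mid [0.653 0.307 0.044] [0.654 0.304 0.046]
ring_mid 0.55 [142.0, 253.1, 161.5, 273.3] zmax 0.051 mid [0.501 0.498 0.044] [0.501 0.497 0.045]
ring_mid 0.43 [428.1, 262.3, 464.6, 284.6] zmax 0.159 mid [ 0.442 -0.314  0.153] [ 0.441 -0.314  0.154]
cube_mid 0.77 [230.7, 231.4, 250.5, 253.1] zmax 0.064 mid [0.55  0.249 0.054] [0.551 0.249 0.058]
cradle_tab 0.57 [425.6, 261.0, 465.0, 285.2] zmax 0.159 mid [ 0.442 -0.314  0.153] [ 0.441 -0.314  0.154]
cradle_tab 0.55 [204.4, 269.1, 235.3, 310.7] zmax 0.02 mid [0.426 0.31  0.01 ] [0.424 0.313 0.014]
cradle_tab 0.26 [366.6, 180.7, 439.4, 254.5] zmax 0.291 mid [ 0.596 -0.206  0.284] [ 0.597 -0.206  0.285]
tare_knob 0.64 [409.1, 209.6, 432.9, 249.0] zmax 0.211 mid [ 0.565 -0.211  0.206] [ 0.564 -0.212  0.206]
tare_knob 0.27 [236.4, 273.3, 269.1, 311.8] zmax 0.031 mid [0.44  0.189 0.03 ] [0.44  0.188 0.03 ]
glass_beaker 0.72 [448.0, 178.5, 479.1, 202.5] zmax 0.109 mid [ 0.642 -0.364  0.106] [ 0.649 -0.364  0.106]
```

View pics/crop1.png

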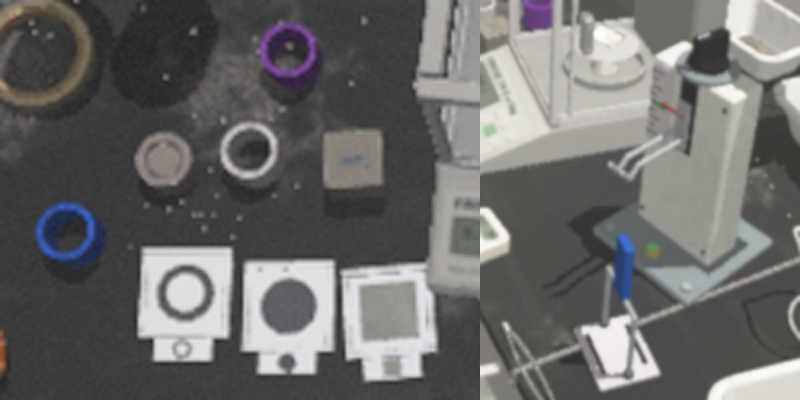

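```bash
cat >> h.py <<'E'
def rel(pos,yaw,o=None,tilt=True):
    o=o or get_obs();T=R.from_euler("xyz",o["ee_rot"]);G=R.from_euler("xyz",[np.pi,0,yaw])
    t=T.inv().apply(np.array(pos)-o["tool_pos"]);a=(T.inv()*G).as_rotvec()
    print("tcp",o["tool_pos"].round(4),"rot",o["ee_rot"].round(3),"| t",t.round(4),"a",a.round(3),"t=%.1f w=%.4f"%(o["time"],o["width"]),"F",o["wrist_force"].round(1))
E
python3 - <<'E'
from h import *
o=get_obs();T=R.from_euler("xyz",o["ee_rot"]).as_matrix();K,M,c=cam("wrist")
print("cam in tool",T.T@(c-o["tool_pos"]),"axes\n",(T.T@M).round(3))
P=cloud("top",np.load("pics/top0.npy"))
for x in np.arange(.36,.6,.03):
    m=(abs(P[...,0]-x)<.015)&(P[...,1]>.12)&(P[...,1]<.2);q=P[m];print(x.round(2),"zmax",np.percentile(q[:,2],98).round(3),"ymax of z>.03",q[q[:,2]>.03][:,1].max() if (q[:,2]>.03).any() else 0)
rel([.40,.33,.30],np.pi/2)
E
```

```text
cam in tool [ 7.79223722e-02 -6.74995473e-05 -1.98992980e-01] axes
 [[-0.    -0.963 -0.268]
 [ 1.    -0.    -0.001]
 [ 0.001 -0.268  0.963]]
0.36 zmax 0.007 ymax of z>.03 0
0.39 zmax 0.01 ymax of z>.03 0
0.42 zmax 0.036 ymax of z>.03 0.17055338901471578
0.45 zmax 0.05 ymax of z>.03 0.18939347895550984
0.48 zmax 0.06 ymax of z>.03 0.18516758110332837
0.51 zmax 0.067 ymax of z>.03 0.18075821363273736
0.54 zmax 0.305 ymax of z>.03 0.17653230047087287
0.57 zmax 0.307 ymax of z>.03 0.18001079285617522
tcp [0.189  0.5164 0.1844] rot [-3.141 -0.     2.791] | t [-0.2622 -0.1026 -0.1156] a [-0.    0.    1.22] t=0.4 w=0.0939 F [-0.5 -0.2  0.2]
```

```bash
python3 - <<'E'
from h import *
rel([.49,.32,.22],np.pi/2)
E
```

```text
tcp [0.189  0.5164 0.1844] rot [-3.141 -0.     2.791] | t [-0.3502 -0.081  -0.0356] a [-0.    0.    1.22] t=0.4 w=0.0939 F [-0.5 -0.2  0.2]
```

Request:
step_arm --steps '[{"jaw": 1,"tx": -0.35,"ty": -0.08,"tz": -0.036,"az": 1.22},{"jaw": 1,"tx": -0.35,"ty": -0.08,"tz": -0.036,"az": 1.22},{"jaw": 1,"tx": -0.35,"ty": -0.08,"tz": -0.036,"az": 1.22},{"jaw": 1,"tx": -0.35,"ty": -0.08,"tz": -0.036,"az": 1.22},{"jaw": 1,"tx": -0.35,"ty": -0.08,"tz": -0.036,"az": 1.22},{"jaw": 1,"tx": -0.35,"ty": -0.08,"tz": -0.036,"az": 1.22},{"jaw": 1,"tx": -0.35,"ty": -0.08,"tz": -0.036,"az": 1.22},{"jaw": 1,"tx": -0.35,"ty": -0.08,"tz": -0.036,"az": 1.22}]'

```text
invalid input
```

Request:
step_arm --steps '[{"jaw": 1,"az": 0.09},{"jaw": 1,"az": 0.09},{"jaw": 1,"az": 0.09}]'

```text
invalid input
```

```bash
python3 - <<'E'
from h import *
rel([.49,.32,.22],np.pi/2)
c=cam("wrist");p,d=snapshot("wrist");cv2.imwrite("pics/w1.png",p[:,:,::-1]);np.save("pics/w1.npy",d);P=cloud("wrist",d,c)
for q,h in(("drum_mid",.037),("ring_mid",.042),("cube_mid",.051)):
    for r in silhouettes("wrist",q)[:4]:
        m=r["pixels"]&(abs(P[...,2]-h)<.006);X=P[m]
        if len(X)<50: print(q,r["rect"],len(X));continue
        rc=cv2.minAreaRect(X[:,:2].astype(np.float32)*1000)
        print(q,round(r["confidence"],2),np.round(r["rect"]),"z",np.median(X[:,2]).round(4),"rect",np.round(rc[0],1),np.round(rc[1],1),round(rc[2],1),"mean",X.mean(0).round(4))
# trays: white pixels near z .008
g=cv2.cvtColor(p,cv2.COLOR_RGB2HSV)
m=((g[...,1]<40)&(g[...,2]>150)&(abs(P[...,2]-.007)<.006)).astype(np.uint8)
m=cv2.morphologyEx(m,cv2.MORPH_OPEN,np.ones((3,3)))
for k in cv2.findContours(m,0,2)[0]:
    if cv2.contourArea(k)>1500:
        X=np.array([at_z(c,u,v,.008)[:2] for u,v in k[:,0]],np.float32)*1000;rc=cv2.minAreaRect(X);print("tray",np.round(rc[0],1),np.round(rc[1],1),round(rc[2],1),k[:,0].mean(0))
E
```

```text
tcp [0.189  0.5164 0.1844] rot [-3.141 -0.     2.791] | t [-0.3502 -0.081  -0.0356] a [-0.    0.    1.22] t=0.4 w=0.0939 F [-0.5 -0.2  0.2]
ring_mid [369.0, 451.6, 416.0, 480.0] 14
cube_mid [133.0, 448.6, 183.0, 480.0] 0
tray [442.6 400.6] [93.8 56.6] 69.9 [295.11538462 459.34615385]
tray [411.2 314.8] [89.7 56.6] 69.9 [216.51968504 457.07874016]
```

View pics/w1.png

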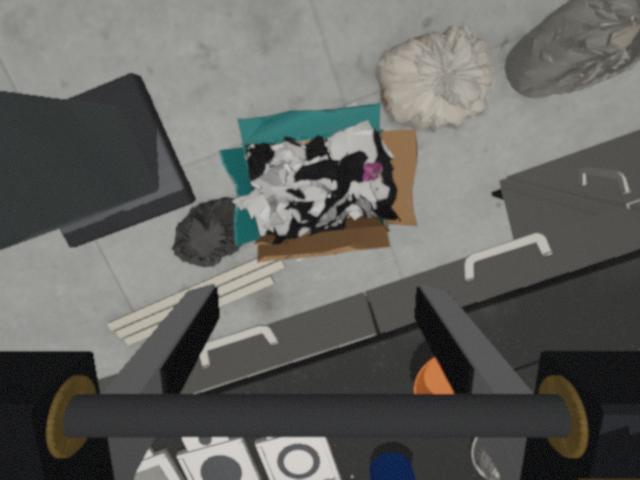

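Request:
step_arm --steps '[{"jaw": 1,"tx": -0.35,"ty": -0.07,"tz": -0.085,"ax": 0,"ay": 0,"az": 1.22},{"jaw": 1,"tx": -0.35,"ty": -0.07,"tz": -0.085,"ax": 0,"ay": 0,"az": 1.22},{"jaw": 1,"tx": -0.35,"ty": -0.07,"tz": -0.085,"ax": 0,"ay": 0,"az": 1.22},{"jaw": 1,"tx": -0.35,"ty": -0.07,"tz": -0.085,"ax": 0,"ay": 0,"az": 1.22},{"jaw": 1,"tx": -0.35,"ty": -0.07,"tz": -0.085,"ax": 0,"ay": 0,"az": 1.22},{"jaw": 1,"tx": -0.35,"ty": -0.07,"tz": -0.085,"ax": 0,"ay": 0,"az": 1.22},{"jaw": 1,"tx": -0.35,"ty": -0.07,"tz": -0.085,"ax": 0,"ay": 0,"az": 1.22},{"jaw": 1,"tx": -0.35,"ty": -0.07,"tz": -0.085,"ax": 0,"ay": 0,"az": 1.22}]'

```text
time: 1.4
tool_pos: [0.4975, 0.3276, 0.2703]
ee_rot: [3.139, 0.0, 1.58]
wrist_force: [0.7, 0.2, 0.0]
width: 0.094
```

```bash
cat > look.py <<'E'
from h import *
import sys
name=sys.argv[1]
c=cam("wrist");p,d=snapshot("wrist");cv2.imwrite(f"pics/{name}.png",p[:,:,::-1]);P=cloud("wrist",d,c)
for q,h in(("drum_mid",.037),("ring_mid",.042),("cube_mid",.051)):
    for r in silhouettes("wrist",q)[:4]:
        m=r["pixels"]&((abs(P[...,2]-h)<.006)|(abs(P[...,2]-h-.005)<.006));X=P[m]
        if len(X)<50: print(q,r["rect"],len(X));continue
        rc=cv2.minAreaRect(X[:,:2].astype(np.float32)*1000)
        print(q,round(r["confidence"],2),np.round(r["rect"]),"z",np.median(X[:,2]).round(4),"rect",np.round(rc[0],1),np.round(rc[1],1),round(rc[2],1),"mean",X.mean(0).round(4))
g=cv2.cvtColor(p,cv2.COLOR_RGB2HSV)
m=((g[...,1]<40)&(g[...,2]>150)&(abs(P[...,2]-.007)<.006)).astype(np.uint8)
m=cv2.morphologyEx(m,cv2.MORPH_OPEN,np.ones((15,15)))
for k in cv2.findContours(cv2.morphologyEx(m,cv2.MORPH_CLOSE,np.ones((3,3))),0,2)[0]:
    if cv2.contourArea(k)>1000:
        X=np.array([at_z(c,u,v,.008)[:2] for u,v in k[:,0]],np.float32)*1000;rc=cv2.minAreaRect(X);print("tray",np.round(rc[0],1),np.round(rc[1],1),round(rc[2],1),k[:,0].mean(0).round())
E
python3 look.py w2; python3 -c "
from h import *
rel([.49,.32,.22],np.pi/2)"
```

```text
drum_mid 0.81 [350. 105. 402. 155.] z 0.035 rect [561.2 410.2] [48.6 47.9] 20.9 mean [0.5612 0.4107 0.0347]
ring_mid 0.97 [353. 173. 403. 224.] z 0.0407 rect [564.7 335.7] [49.  49.4] 89.9 mean [0.5646 0.3359 0.0405]
ring_mid 0.77 [298.  10. 349.  74.] z 0.0406 rect [501.3 493.2] [50.  47.6] 89.6 mean [0.5014 0.4936 0.0405]
ring_mid 0.66 [428. 204. 482. 254.] z 0.0407 rect [653.2 301.1] [49.  49.5] 83.5 mean [0.6531 0.3016 0.0404]
cube_mid 0.86 [340. 248. 387. 307.] z 0.0493 rect [550.7 244.8] [50.  50.6] 0.5 mean [0.5504 0.2459 0.0493]
tray [415.  222.3] [96.9 78.2] 2.3 [247. 283.]
tray [400.6 321.2] [56.4 49.8] 88.1 [235. 204.]
tcp [0.4932 0.3307 0.2693] rot [-3.141 -0.     1.594] | t [-0.0106 -0.0034  0.0493] a [-0.001 -0.     0.023] t=1.6 w=0.0940 F [-0.1 -0.3 -0.3]
```

View pics/w2.png

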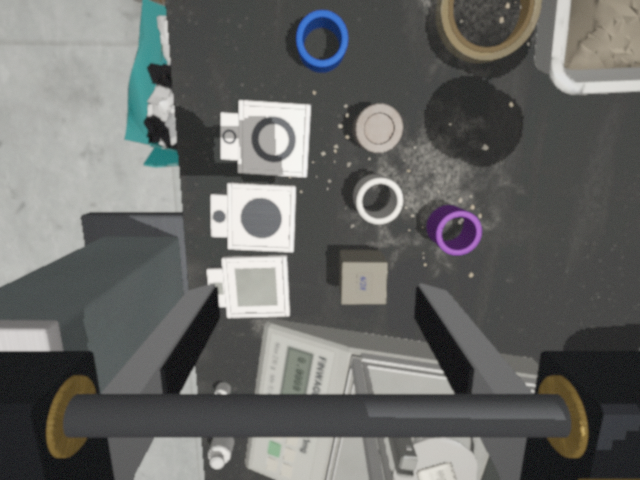

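```bash
python3 look.py w3 | grep -v tray; python3 - <<'E'
from h import *
c=cam("wrist");p=cv2.imread("pics/w3.png");g=cv2.cvtColor(p,cv2.COLOR_BGR2GRAY)
m=(g>150).astype(np.uint8);m[:, :180]=0;m[330:]=0;m[:,325:]=0
for k in cv2.findContours(m,0,2)[0]:
    if cv2.contourArea(k)>2000:
        f=np.zeros_like(m);cv2.drawContours(f,[k],-1,1,-1);f=cv2.morphologyEx(f,cv2.MORPH_OPEN,np.ones((35,35)))
        k=max(cv2.findContours(f,0,2)[0],key=cv2.contourArea)
        X=np.array([at_z(c,u,v,.008)[:2] for u,v in k[:,0]],np.float32)*1000;rc=cv2.minAreaRect(X);print("tray",np.round(rc[0],1),np.round(rc[1],1),round(rc[2],1))
for u,v in((273,139),(261,217),(257,288)):print(at_z(c,u,v,.005).round(4))
o=get_obs()
rel([.561,.410,.12],np.pi/2)
E
```

```text
drum_mid 0.92 [354. 110. 406. 160.] z 0.035 rect [561.3 410.2] [47.8 48.6] 47.6 mean [0.5612 0.4107 0.0346]
ring_mid 0.66 [303.  14. 355.  77.] z 0.0407 rect [501.2 493.1] [48.5 49.7] 0.9 mean [0.5013 0.4937 0.0406]
ring_mid 0.62 [429. 208. 483. 259.] z 0.0406 rect [652.9 301. ] [48.1 49.5] 48.5 mean [0.6528 0.3013 0.0403]
ring_mid 0.61 [359. 177. 405. 229.] z 0.0406 rect [564.4 336.1] [47.9 48.7] 44.7 mean [0.5644 0.3362 0.0405]
cube_mid 0.57 [342. 250. 390. 310.] z 0.0493 rect [550.8 245. ] [50.1 50.1] 0.3 mean [0.5506 0.246  0.0492]
tray [418.4 222.8] [89.8 78.6] 1.3
tray [421.3 309.7] [99.  77.8] 0.6
tray [447.8 399.8] [77.3 79.8] 88.5
[0.4419 0.4017 0.005 ]
[0.4273 0.313  0.005 ]
[0.4212 0.2238 0.005 ]
tcp [0.4923 0.3315 0.2695] rot [-3.141 -0.     1.594] | t [0.0768 0.0706 0.1495] a [-0.    -0.     0.024] t=1.8 w=0.0940 F [-0.3 -0.1  0. ]
```

```bash
python3 - <<'E'
from h import *
c=cam("wrist");p=cv2.imread("pics/w3.png");g=cv2.cvtColor(p,cv2.COLOR_BGR2GRAY)
m=(g<195).astype(np.uint8)
n,l,s,ce=cv2.connectedComponentsWithStats(m)
for i in range(1,n):
    if 300<s[i,4]<4000 and 180<ce[i,0]<330 and 60<ce[i,1]<330:
        x,y,w,h=s[i,:4];print(s[i],ce[i].round(1),at_z(c,x+(w-1)/2,y+(h-1)/2,.005).round(4),at_z(c,*ce[i],.005).round(4))
cv2.imwrite("pics/c3.png",cv2.resize(p[80:330,180:340],None,fx=3,fy=2.4))
E
```

```text
[ 245  200   41   40 1304] [264.8 219.7] [0.432  0.3101 0.005 ] [0.4317 0.3098 0.005 ]
[ 239  271   40   36 1391] [258.7 288.4] [0.423  0.2232 0.005 ] [0.4233 0.2233 0.005 ]
```

Request:
step_arm --steps '[{"jaw": 1,"tx": 0.0768,"ty": 0.0695,"tz": 0.1495,"ax": 0,"ay": 0,"az": 0.024},{"jaw": 1,"tx": 0.0768,"ty": 0.0695,"tz": 0.1495,"ax": 0,"ay": 0,"az": 0.024},{"jaw": 1,"tx": 0.0768,"ty": 0.0695,"tz": 0.1495,"ax": 0,"ay": 0,"az": 0.024},{"jaw": 1,"tx": 0.0768,"ty": 0.0695,"tz": 0.1495,"ax": 0,"ay": 0,"az": 0.024},{"jaw": 1,"tx": 0.0768,"ty": 0.0695,"tz": 0.1495,"ax": 0,"ay": 0,"az": 0.024},{"jaw": 1,"tx": 0.0768,"ty": 0.0695,"tz": 0.1495,"ax": 0,"ay": 0,"az": 0.024}]'

```text
time: 2.4
tool_pos: [0.5587, 0.4103, 0.1197]
ee_rot: [-3.14, 0.001, 1.572]
wrist_force: [-0.4, 0.3, 0.1]
width: 0.094
```

```bash
python3 -c "
from h import *
rel([.561,.410,.017],np.pi/2)"
```

```text
tcp [0.5587 0.4103 0.1197] rot [-3.140e+00  1.000e-03  1.572e+00] | t [-0.0002  0.0025  0.1027] a [-0.002  0.001  0.002] t=2.4 w=0.0940 F [-0.4  0.3  0.1]
```

Request:
step_arm --steps '[{"jaw": 1,"tx": 0,"ty": 0.0025,"tz": 0.05,"ax": 0,"ay": 0,"az": 0},{"jaw": 1,"tx": 0,"ty": 0.0025,"tz": 0.085,"ax": 0,"ay": 0,"az": 0},{"jaw": 1,"tx": 0,"ty": 0.0025,"tz": 0.103,"ax": 0,"ay": 0,"az": 0},{"jaw": 1,"tx": 0,"ty": 0.0025,"tz": 0.103,"ax": 0,"ay": 0,"az": 0},{"jaw": 0,"tx": 0,"ty": 0.0025,"tz": 0.103,"ax": 0,"ay": 0,"az": 0},{"jaw": 0,"tx": 0,"ty": 0.0025,"tz": 0.103,"ax": 0,"ay": 0,"az": 0},{"jaw": 0,"tx": 0,"ty": 0.0025,"tz": 0.103,"ax": 0,"ay": 0,"az": 0},{"jaw": 0,"tx": 0,"ty": 0.0025,"tz": 0.103,"ax": 0,"ay": 0,"az": 0}]'

```text
time: 3.2
tool_pos: [0.5619, 0.4108, 0.0188]
ee_rot: [3.141, -0.001, 1.572]
wrist_force: [0.1, 0.4, -0.9]
width: 0.0655
```

```bash
python3 -c "
from h import *
rel([.4318,.310,.022],np.pi/2)"
```

```text
tcp [0.5619 0.4108 0.0188] rot [ 3.141e+00 -1.000e-03  1.572e+00] | t [-0.1006 -0.1303 -0.0034] a [ 0.001 -0.001  0.002] t=3.2 w=0.0655 F [ 0.1  0.4 -0.9]
```

Request:
step_arm --steps '[{"jaw": 0,"tx": 0,"ty": 0,"tz": 0,"ax": 0,"ay": 0,"az": 0},{"jaw": 0,"tx": 0,"ty": 0,"tz": 0,"ax": 0,"ay": 0,"az": 0},{"jaw": 0,"tx": 0,"ty": 0,"tz": 0,"ax": 0,"ay": 0,"az": 0},{"jaw": 0,"tx": 0,"ty": 0,"tz": -0.03,"ax": 0,"ay": 0,"az": 0},{"jaw": 0,"tx": 0,"ty": 0,"tz": -0.07,"ax": 0,"ay": 0,"az": 0},{"jaw": 0,"tx": -0.04,"ty": -0.06,"tz": -0.085,"ax": 0,"ay": 0,"az": 0},{"jaw": 0,"tx": -0.1,"ty": -0.13,"tz": -0.085,"ax": 0,"ay": 0,"az": 0},{"jaw": 0,"tx": -0.1,"ty": -0.13,"tz": -0.085,"ax": 0,"ay": 0,"az": 0}]'

```text
time: 4.0
tool_pos: [0.443, 0.3196, 0.1033]
ee_rot: [3.14, -0.001, 1.573]
wrist_force: [-0.2, -0.3, 0.2]
width: 0.0019
```

```bash
python3 -c "
from h import *
rel([.4318,.310,.023],np.pi/2)"
```

```text
tcp [0.443  0.3196 0.1033] rot [ 3.140e+00 -1.000e-03  1.573e+00] | t [-0.0096 -0.0113  0.0803] a [ 0.002 -0.001  0.002] t=4.0 w=0.0019 F [-0.2 -0.3  0.2]
```

Request:
step_arm --steps '[{"jaw": 1,"tx": -0.05,"ty": 0.05,"tz": -0.15,"ax": 0,"ay": 0,"az": 0},{"jaw": 1,"tx": -0.05,"ty": 0.05,"tz": -0.15,"ax": 0,"ay": 0,"az": 0},{"jaw": 1,"tx": -0.05,"ty": 0.05,"tz": -0.15,"ax": 0,"ay": 0,"az": 0},{"jaw": 1,"tx": -0.05,"ty": 0.05,"tz": -0.15,"ax": 0,"ay": 0,"az": 0},{"jaw": 1,"tx": -0.05,"ty": 0.05,"tz": -0.15,"ax": 0,"ay": 0,"az": 0},{"jaw": 1,"tx": -0.05,"ty": 0.05,"tz": -0.15,"ax": 0,"ay": 0,"az": 0},{"jaw": 1,"tx": -0.05,"ty": 0.05,"tz": -0.15,"ax": 0,"ay": 0,"az": 0},{"jaw": 1,"tx": -0.05,"ty": 0.05,"tz": -0.15,"ax": 0,"ay": 0,"az": 0}]'

```text
time: 4.8
tool_pos: [0.4918, 0.2697, 0.2511]
ee_rot: [-3.139, 0.0, 1.574]
wrist_force: [0.6, -0.5, 0.4]
width: 0.0622
```

```bash
python3 look.py w4 | grep -v tray; python3 -c "
from h import *
rel([.561,.410,.12],np.pi/2)"
```

```text
drum_mid 0.62 [360.  39. 415.  95.] z 0.0349 rect [561.2 410.1] [48.5 48.6] 67.3 mean [0.5612 0.4106 0.0346]
drum_mid 0.58 [364. 119. 417. 172.] z 0.0406 rect [564.  335.1] [48.4 48.9] 5.6 mean [0.5648 0.3362 0.0401]
ring_mid 0.76 [361. 121. 417. 172.] z 0.0407 rect [564.5 335. ] [48.6 49.5] 71.8 mean [0.5646 0.3353 0.0406]
ring_mid 0.76 [441. 154. 502. 204.] z 0.0406 rect [653.3 301.1] [49.1 49.8] 90.0 mean [0.6531 0.3014 0.0404]
ring_mid [312.4, 0.5, 344.9, 5.9] 0
cube_mid 0.61 [348. 201. 401. 261.] z 0.0492 rect [550.9 244.6] [50.3 50.5] 0.6 mean [0.5505 0.2455 0.0492]
cube_mid [199.1, 461.0, 249.9, 478.5] 0
tcp [0.4924 0.2697 0.2526] rot [ 3.141e+00 -1.000e-03  1.573e+00] | t [0.1401 0.0689 0.1327] a [ 0.    -0.001  0.003] t=5.0 w=0.0786 F [-0.  -0.1  1.1]
```

View pics/w4.png

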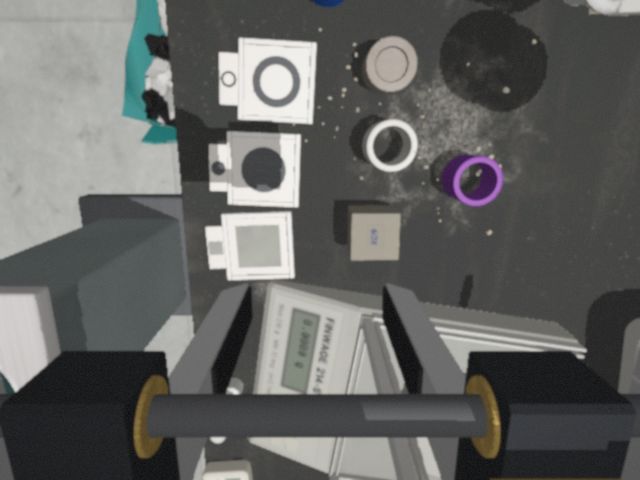

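Request:
step_arm --steps '[{"jaw": 0.75,"tx": 0.14,"ty": 0.069,"tz": 0.13,"ax": 0,"ay": 0,"az": 0},{"jaw": 0.75,"tx": 0.14,"ty": 0.069,"tz": 0.13,"ax": 0,"ay": 0,"az": 0},{"jaw": 0.75,"tx": 0.14,"ty": 0.069,"tz": 0.13,"ax": 0,"ay": 0,"az": 0},{"jaw": 0.75,"tx": 0.14,"ty": 0.069,"tz": 0.13,"ax": 0,"ay": 0,"az": 0},{"jaw": 0.75,"tx": 0.14,"ty": 0.069,"tz": 0.13,"ax": 0,"ay": 0,"az": 0},{"jaw": 0.75,"tx": 0.14,"ty": 0.069,"tz": 0.13,"ax": 0,"ay": 0,"az": 0},{"jaw": 0.75,"tx": 0.14,"ty": 0.069,"tz": 0.18,"ax": 0,"ay": 0,"az": 0},{"jaw": 0.75,"tx": 0.14,"ty": 0.069,"tz": 0.18,"ax": 0,"ay": 0,"az": 0}]'

```text
time: 5.8
tool_pos: [0.5576, 0.4068, 0.068]
ee_rot: [-3.133, 0.005, 1.573]
wrist_force: [-1.3, -0.2, -2.7]
width: 0.0703
```

```bash
python3 -c "
from h import *
rel([.561,.410,.017],np.pi/2)"
```

```text
tcp [0.5576 0.4068 0.068 ] rot [-3.133  0.005  1.573] | t [0.0035 0.0038 0.051 ] a [-0.008  0.005  0.002] t=5.8 w=0.0703 F [-1.3 -0.2 -2.7]
```

Request:
step_arm --steps '[{"jaw": 0.75,"tx": 0.0035,"ty": 0.0035,"tz": 0.03,"ax": -0.008,"ay": 0.005,"az": 0},{"jaw": 0.75,"tx": 0.0035,"ty": 0.0035,"tz": 0.051,"ax": -0.008,"ay": 0.005,"az": 0},{"jaw": 0.75,"tx": 0.0035,"ty": 0.0035,"tz": 0.051,"ax": -0.008,"ay": 0.005,"az": 0},{"jaw": 0,"tx": 0.0035,"ty": 0.0035,"tz": 0.051,"ax": -0.008,"ay": 0.005,"az": 0},{"jaw": 0,"tx": 0.0035,"ty": 0.0035,"tz": 0.051,"ax": -0.008,"ay": 0.005,"az": 0},{"jaw": 0,"tx": 0.0035,"ty": 0.0035,"tz": 0.051,"ax": -0.008,"ay": 0.005,"az": 0},{"jaw": 0,"tx": 0.0035,"ty": 0.0035,"tz": 0.051,"ax": -0.008,"ay": 0.005,"az": 0},{"jaw": 0,"tx": 0.0035,"ty": 0.0035,"tz": 0.051,"ax": -0.008,"ay": 0.005,"az": 0}]'

```text
time: 6.6
tool_pos: [0.561, 0.4102, 0.0178]
ee_rot: [3.141, -0.0, 1.573]
wrist_force: [-0.2, 0.3, -0.1]
width: 0.0338
```

Request:
step_arm --steps '[{"jaw": 0,"tx": 0,"ty": 0,"tz": 0,"ax": 0,"ay": 0,"az": 0},{"jaw": 0,"tx": 0,"ty": 0,"tz": 0,"ax": 0,"ay": 0,"az": 0}]'

```text
time: 6.8
tool_pos: [0.5611, 0.4103, 0.0179]
ee_rot: [3.141, -0.0, 1.573]
wrist_force: [-0.5, -0.3, -1.1]
width: 0.0179
```

```bash
python3 -c "
from h import *
rel([.4318,.310,.023],np.pi/2)"
```

```text
tcp [0.5611 0.4103 0.0179] rot [ 3.141 -0.     1.573] | t [-0.1001 -0.1294 -0.0053] a [ 0.001 -0.     0.002] t=6.8 w=0.0179 F [-0.5 -0.3 -1.1]
```

```bash
python3 - <<'E'
from h import *
a=snapshot("wrist")[0][:,:,::-1];b=snapshot("top")[0][:,:,::-1];s=snapshot("scene")[0][:,:,::-1]
cv2.imwrite("pics/c5.png",np.hstack([cv2.resize(a,(400,300)),cv2.resize(b[180:300,120:280],(400,300))]))
E
```

```text
(no output)
```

View pics/c5.png

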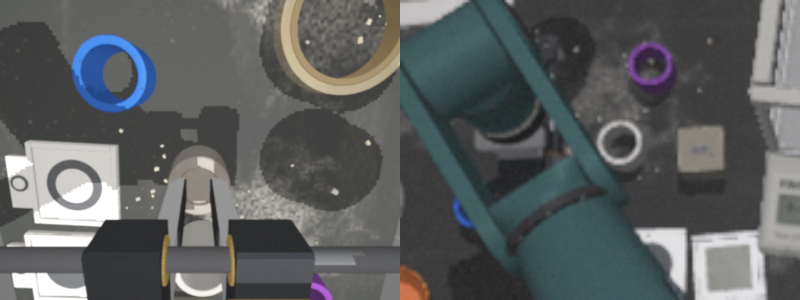

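```bash
python3 - <<'E'
from h import *
c=cam("wrist");p,d=snapshot("wrist");P=cloud("wrist",d,c);rel([0,0,0],1.57)
for r in silhouettes("wrist","drum_mid")[:3]:
    m=r["pixels"]&(P[...,2]<.06)&(P[...,2]>.025);X=P[m];print(r["confidence"],r["rect"],X.min(0).round(3),X.max(0).round(3),np.median(X,0).round(3))
X=P[100:340,250:400].reshape(-1,3);X=X[(X[:,2]>.028)&(X[:,2]<.042)];print(len(X),X.min(0),X.max(0),X.mean(0))
E
```

```text
tcp [0.561  0.4102 0.0177] rot [ 3.141 -0.     1.573] | t [-0.4092 -0.5617  0.0173] a [ 0.    -0.     0.003] t=7.0 w=0.0023 F [ 1.1 -0.   1.6]
0.85 [265.5, 234.1, 367.2, 344.4] [0.537 0.386 0.025] [0.586 0.436 0.06 ] [0.562 0.42  0.035]
4602 [0.53712662 0.38890171 0.02809234] [0.585997   0.43560087 0.04189714] [0.5617766  0.4188781  0.03482705]
```

```bash
python3 - <<'E'
from h import *
c=cam("wrist");p,d=snapshot("wrist");P=cloud("wrist",d,c);rel([0,0,0],1.57)
cv2.imwrite("pics/c6.png",cv2.resize(p[200:480,200:440,::-1],None,fx=2.1,fy=2.1,interpolation=2))
for v in range(230,400,15):print(v,P[v,270:372:12,2].round(3),P[v,318].round(3))
E
```

```text
tcp [0.561  0.4102 0.0177] rot [ 3.141 -0.     1.573] | t [-0.4092 -0.5617  0.0173] a [ 0.    -0.     0.003] t=7.1 w=0.0004 F [ 0.  -0.1 -0.4]
230 [-0.    -0.002 -0.001 -0.002 -0.002 -0.001 -0.    -0.001 -0.001] [ 0.562  0.436 -0.002]
245 [-0.001 -0.001  0.014  0.023  0.026  0.023  0.013 -0.001 -0.002] [0.562 0.435 0.026]
260 [-0.001  0.026  0.035  0.036  0.036  0.036  0.036  0.025 -0.001] [0.562 0.431 0.036]
275 [-0.001  0.036  0.035  0.032  0.033  0.033  0.036  0.036 -0.001] [0.562 0.422 0.033]
290 [0.037 0.036 0.046 0.046 0.042 0.047 0.033 0.035 0.036] [0.562 0.418 0.042]
305 [0.036 0.036 0.062 0.062 0.06  0.063 0.062 0.036 0.035] [0.562 0.418 0.06 ]
320 [-0.002  0.036  0.077  0.075  0.074  0.076  0.077  0.037 -0.   ] [0.561 0.418 0.074]
335 [ 0.001  0.088  0.088  0.088  0.085  0.088  0.089 -0.001 -0.   ] [0.561 0.418 0.085]
350 [-0.001  0.099  0.099  0.099  0.095  0.098  0.098  0.098 -0.001] [0.561 0.418 0.095]
365 [0.146 0.146 0.145 0.146 0.106 0.145 0.146 0.147 0.145] [0.561 0.418 0.106]
380 [0.15  0.15  0.151 0.151 0.108 0.15  0.152 0.151 0.15 ] [0.561 0.414 0.108]
395 [0.156 0.155 0.155 0.154 0.148 0.156 0.155 0.155 0.155] [0.561 0.438 0.148]
```

View pics/c6.png

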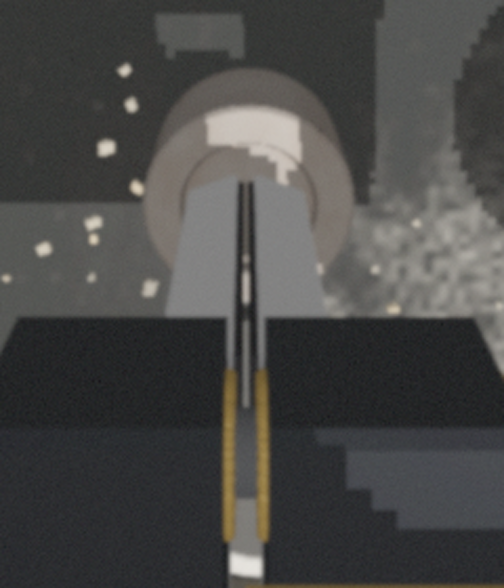

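Request:
step_arm --steps '[{"jaw": 0.75,"tx": 0,"ty": 0,"tz": -0.03,"ax": 0,"ay": 0,"az": 0},{"jaw": 0.75,"tx": 0,"ty": 0,"tz": -0.03,"ax": 0,"ay": 0,"az": 0},{"jaw": 0.75,"tx": 0,"ty": 0,"tz": -0.03,"ax": 0,"ay": 0,"az": 0},{"jaw": 0.75,"tx": 0,"ty": 0,"tz": -0.03,"ax": 0,"ay": 0,"az": 0},{"jaw": 0.75,"tx": 0,"ty": 0,"tz": -0.03,"ax": 0,"ay": 0,"az": 0},{"jaw": 0.75,"tx": 0,"ty": 0,"tz": -0.03,"ax": 0,"ay": 0,"az": 0},{"jaw": 0.75,"tx": 0,"ty": 0,"tz": -0.03,"ax": 0,"ay": 0,"az": 0},{"jaw": 0.75,"tx": 0,"ty": 0,"tz": -0.03,"ax": 0,"ay": 0,"az": 0}]'

```text
time: 7.9
tool_pos: [0.5608, 0.4101, 0.0473]
ee_rot: [3.142, 0.0, 1.573]
wrist_force: [0.6, -0.3, -0.5]
width: 0.0612
```

Request:
step_arm --steps '[{"jaw": 0.75,"tx": 0,"ty": 0,"tz": 0.02,"ax": 0,"ay": 0,"az": 0},{"jaw": 0.75,"tx": 0,"ty": 0,"tz": 0.03,"ax": 0,"ay": 0,"az": 0},{"jaw": 0.75,"tx": 0,"ty": 0,"tz": 0.04,"ax": 0,"ay": 0,"az": 0},{"jaw": 0.75,"tx": 0,"ty": 0,"tz": 0.04,"ax": 0,"ay": 0,"az": 0}]'

```text
time: 8.3
tool_pos: [0.5595, 0.4093, 0.0048]
ee_rot: [-3.138, 0.002, 1.573]
wrist_force: [-0.1, 0.0, -0.9]
width: 0.0701
```

```bash
python3 - <<'E'
from h import *
c=cam("wrist");p,d=snapshot("wrist");P=cloud("wrist",d,c);rel([.561,.410,-.008],np.pi/2)
cv2.imwrite("pics/c7.png",p[150:430,120:520,::-1])
for v in range(260,310,5):print(v,P[v,225:275:6,2].round(3))
E
```

```text
tcp [0.5602 0.4097 0.0061] rot [-3.140e+00  1.000e-03  1.573e+00] | t [0.0003 0.0009 0.0141] a [-0.002  0.001  0.002] t=8.3 w=0.0704 F [ 0.1 -0.1  0.1]
260 [-0.001 -0.001 -0.001 -0.001 -0.    -0.002 -0.002 -0.001 -0.001]
265 [-0.002 -0.001 -0.001 -0.002 -0.001 -0.001 -0.001 -0.    -0.002]
270 [-0.001 -0.001 -0.001  0.    -0.002 -0.001 -0.002 -0.    -0.001]
275 [-0.001 -0.002 -0.001 -0.001  0.003 -0.    -0.001 -0.002 -0.002]
280 [-0.002 -0.001 -0.001 -0.001 -0.001 -0.001 -0.001 -0.002  0.023]
285 [-0.001  0.027  0.026 -0.001 -0.002 -0.001 -0.002 -0.001  0.035]
290 [ 0.034  0.033  0.029 -0.001 -0.001 -0.001 -0.001 -0.001  0.036]
295 [ 0.039  0.04   0.034 -0.    -0.002 -0.002 -0.002  0.     0.036]
300 [ 0.044  0.043  0.038 -0.002 -0.001 -0.002 -0.    -0.001  0.036]
305 [ 0.05   0.047  0.038  0.025    nan -0.001 -0.001 -0.002  0.036]
```

View pics/c7.png

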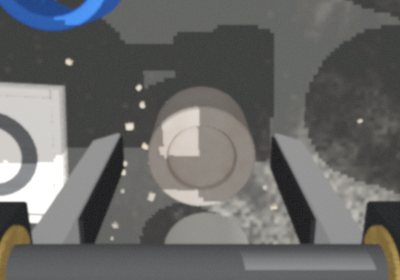

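Request:
step_arm --steps '[{"jaw": 0.75,"tx": 0,"ty": 0.001,"tz": 0.006,"ax": 0,"ay": 0,"az": 0},{"jaw": 0.75,"tx": 0,"ty": 0.001,"tz": 0.011,"ax": 0,"ay": 0,"az": 0},{"jaw": 0.75,"tx": 0,"ty": 0.001,"tz": 0.015,"ax": 0,"ay": 0,"az": 0},{"jaw": 0,"tx": 0,"ty": 0.001,"tz": 0.015,"ax": 0,"ay": 0,"az": 0},{"jaw": 0,"tx": 0,"ty": 0.001,"tz": 0.015,"ax": 0,"ay": 0,"az": 0},{"jaw": 0,"tx": 0,"ty": 0.001,"tz": 0.015,"ax": 0,"ay": 0,"az": 0},{"jaw": 0,"tx": 0,"ty": 0.001,"tz": 0.015,"ax": 0,"ay": 0,"az": 0},{"jaw": 0,"tx": 0,"ty": 0.001,"tz": 0.015,"ax": 0,"ay": 0,"az": 0}]'

```text
time: 9.15
tool_pos: [0.5614, 0.4099, -0.0085]
ee_rot: [-3.14, 0.001, 1.573]
wrist_force: [1.3, 0.4, 0.2]
width: 0.0484
```

```bash
python3 -c "
from h import *
rel([.4318,.310,-.004],np.pi/2)"
```

```text
tcp [ 0.5614  0.4099 -0.0085] rot [-3.140e+00  1.000e-03  1.573e+00] | t [-0.0996 -0.1298 -0.0043] a [-0.001  0.001  0.002] t=9.2 w=0.0484 F [1.3 0.4 0.2]
```

Request:
step_arm --steps '[{"jaw": 0,"tx": 0,"ty": 0,"tz": 0,"ax": 0,"ay": 0,"az": 0},{"jaw": 0,"tx": 0,"ty": 0,"tz": -0.02,"ax": 0,"ay": 0,"az": 0},{"jaw": 0,"tx": 0,"ty": 0,"tz": -0.06,"ax": 0,"ay": 0,"az": 0},{"jaw": 0,"tx": -0.025,"ty": -0.035,"tz": -0.085,"ax": 0,"ay": 0,"az": 0},{"jaw": 0,"tx": -0.05,"ty": -0.07,"tz": -0.085,"ax": 0,"ay": 0,"az": 0},{"jaw": 0,"tx": -0.08,"ty": -0.11,"tz": -0.085,"ax": 0,"ay": 0,"az": 0},{"jaw": 0,"tx": -0.1,"ty": -0.13,"tz": -0.085,"ax": 0,"ay": 0,"az": 0},{"jaw": 0,"tx": -0.1,"ty": -0.13,"tz": -0.085,"ax": 0,"ay": 0,"az": 0}]'

```text
time: 9.95
tool_pos: [0.4279, 0.307, 0.0755]
ee_rot: [-3.137, 0.003, 1.572]
wrist_force: [1.2, 0.2, -2.6]
width: 0.0483
```

```bash
python3 -c "
from h import *
rel([.4318,.310,-.003],np.pi/2)"
```

```text
tcp [0.4279 0.307  0.0755] rot [-3.137e+00  3.000e-03  1.572e+00] | t [0.0032 0.0043 0.0785] a [-0.005  0.003  0.001] t=9.9 w=0.0483 F [ 1.2  0.2 -2.6]
```

Request:
step_arm --steps '[{"jaw": 0,"tx": 0.003,"ty": 0.003,"tz": 0.03,"ax": -0.005,"ay": 0.003,"az": 0},{"jaw": 0,"tx": 0.003,"ty": 0.003,"tz": 0.055,"ax": -0.005,"ay": 0.003,"az": 0},{"jaw": 0,"tx": 0.003,"ty": 0.003,"tz": 0.07,"ax": -0.005,"ay": 0.003,"az": 0},{"jaw": 0,"tx": 0.003,"ty": 0.003,"tz": 0.077,"ax": -0.005,"ay": 0.003,"az": 0},{"jaw": 0,"tx": 0.003,"ty": 0.003,"tz": 0.078,"ax": -0.005,"ay": 0.003,"az": 0},{"jaw": 0,"tx": 0.003,"ty": 0.003,"tz": 0.078,"ax": -0.005,"ay": 0.003,"az": 0}]'

```text
time: 10.55
tool_pos: [0.4314, 0.3103, -0.002]
ee_rot: [3.14, -0.0, 1.572]
wrist_force: [-1.2, -0.3, -2.8]
width: 0.0485
```

Request:
step_arm --steps '[{"jaw": 0.8,"tx": 0,"ty": 0,"tz": 0,"ax": 0,"ay": 0,"az": 0},{"jaw": 0.8,"tx": 0,"ty": 0,"tz": 0,"ax": 0,"ay": 0,"az": 0},{"jaw": 0.8,"tx": 0,"ty": 0,"tz": 0,"ax": 0,"ay": 0,"az": 0},{"jaw": 0.8,"tx": 0,"ty": 0,"tz": -0.02,"ax": 0,"ay": 0,"az": 0},{"jaw": 0.8,"tx": 0,"ty": 0,"tz": -0.05,"ax": 0,"ay": 0,"az": 0},{"jaw": 0.8,"tx": 0,"ty": 0,"tz": -0.08,"ax": 0,"ay": 0,"az": 0},{"jaw": 0.8,"tx": 0,"ty": 0,"tz": -0.08,"ax": 0,"ay": 0,"az": 0}]'

```text
time: 11.25
tool_pos: [0.4347, 0.3123, 0.0839]
ee_rot: [3.131, -0.006, 1.572]
wrist_force: [0.6, 0.8, 0.5]
width: 0.075
```

```bash
python3 -c "
from h import *
rel([.5645,.336,.045],np.pi/2)"
```

```text
tcp [0.4347 0.3123 0.0839] rot [ 3.131 -0.006  1.572] | t [0.0233 0.1294 0.0405] a [ 0.011 -0.006  0.001] t=11.2 w=0.0750 F [0.6 0.8 0.5]
```

Request:
step_arm --steps '[{"jaw": 0.75,"tx": 0.0235,"ty": 0.1295,"tz": 0.015,"ax": 0.011,"ay": -0.006,"az": 0},{"jaw": 0.75,"tx": 0.0235,"ty": 0.1295,"tz": 0.015,"ax": 0.011,"ay": -0.006,"az": 0},{"jaw": 0.75,"tx": 0.0235,"ty": 0.1295,"tz": 0.015,"ax": 0.011,"ay": -0.006,"az": 0},{"jaw": 0.75,"tx": 0.0235,"ty": 0.1295,"tz": 0.015,"ax": 0.011,"ay": -0.006,"az": 0},{"jaw": 0.75,"tx": 0.0235,"ty": 0.1295,"tz": 0.015,"ax": 0.011,"ay": -0.006,"az": 0},{"jaw": 0.75,"tx": 0.0235,"ty": 0.1295,"tz": 0.03,"ax": 0.011,"ay": -0.006,"az": 0},{"jaw": 0.75,"tx": 0.0235,"ty": 0.1295,"tz": 0.03,"ax": 0.011,"ay": -0.006,"az": 0}]'

```text
time: 11.95
tool_pos: [0.5617, 0.3354, 0.0529]
ee_rot: [-3.137, 0.002, 1.573]
wrist_force: [0.3, -1.1, -0.3]
width: 0.0706
```

```bash
python3 -c "
from h import *
rel([.5645,.336,-.009],np.pi/2)"
```

```text
tcp [0.5617 0.3354 0.0529] rot [-3.137e+00  2.000e-03  1.573e+00] | t [0.0007 0.003  0.0619] a [-0.004  0.002  0.002] t=11.9 w=0.0706 F [ 0.3 -1.1 -0.3]
```

Request:
step_arm --steps '[{"jaw": 0.75,"tx": 0.0005,"ty": 0.003,"tz": 0.03,"ax": -0.004,"ay": 0.002,"az": 0},{"jaw": 0.75,"tx": 0.0005,"ty": 0.003,"tz": 0.05,"ax": -0.004,"ay": 0.002,"az": 0},{"jaw": 0.75,"tx": 0.0005,"ty": 0.003,"tz": 0.062,"ax": -0.004,"ay": 0.002,"az": 0},{"jaw": 0,"tx": 0.0005,"ty": 0.003,"tz": 0.062,"ax": -0.004,"ay": 0.002,"az": 0},{"jaw": 0,"tx": 0.0005,"ty": 0.003,"tz": 0.062,"ax": -0.004,"ay": 0.002,"az": 0},{"jaw": 0,"tx": 0.0005,"ty": 0.003,"tz": 0.062,"ax": -0.004,"ay": 0.002,"az": 0},{"jaw": 0,"tx": 0.0005,"ty": 0.003,"tz": 0.062,"ax": -0.004,"ay": 0.002,"az": 0},{"jaw": 0,"tx": 0.0005,"ty": 0.003,"tz": 0.062,"ax": -0.004,"ay": 0.002,"az": 0}]'

```text
time: 12.75
tool_pos: [0.5655, 0.3364, -0.0073]
ee_rot: [3.139, -0.001, 1.573]
wrist_force: [-0.4, 0.3, 3.1]
width: 0.0493
```

```bash
python3 -c "
from h import *
rel([.447,.3995,.07],np.pi/2)"
```

```text
tcp [ 0.5655  0.3364 -0.0073] rot [ 3.139e+00 -1.000e-03  1.573e+00] | t [ 0.0635 -0.1181 -0.0775] a [ 0.002 -0.001  0.002] t=12.8 w=0.0493 F [-0.4  0.3  3.1]
```

Request:
step_arm --steps '[{"jaw": 0,"tx": 0,"ty": 0,"tz": 0,"ax": 0,"ay": 0,"az": 0},{"jaw": 0,"tx": 0,"ty": 0,"tz": -0.02,"ax": 0,"ay": 0,"az": 0},{"jaw": 0,"tx": 0,"ty": 0,"tz": -0.06,"ax": 0,"ay": 0,"az": 0},{"jaw": 0,"tx": 0.02,"ty": -0.035,"tz": -0.078,"ax": 0,"ay": 0,"az": 0},{"jaw": 0,"tx": 0.04,"ty": -0.075,"tz": -0.078,"ax": 0,"ay": 0,"az": 0},{"jaw": 0,"tx": 0.0635,"ty": -0.118,"tz": -0.078,"ax": 0,"ay": 0,"az": 0},{"jaw": 0,"tx": 0.0635,"ty": -0.118,"tz": -0.078,"ax": 0,"ay": 0,"az": 0},{"jaw": 0,"tx": 0.0635,"ty": -0.118,"tz": -0.078,"ax": 0,"ay": 0,"az": 0}]'

```text
time: 13.55
tool_pos: [0.446, 0.3998, 0.0701]
ee_rot: [3.14, -0.0, 1.575]
wrist_force: [0.6, -0.4, -1.8]
width: 0.049
```

```bash
python3 -c "
from h import *
rel([.447,.3995,-.0015],np.pi/2)"
```

```text
tcp [0.446  0.3998 0.0701] rot [ 3.14  -0.     1.575] | t [-0.0003  0.0008  0.0716] a [ 0.002 -0.     0.005] t=13.6 w=0.0490 F [ 0.6 -0.4 -1.8]
```

Request:
step_arm --steps '[{"jaw": 0,"tx": 0,"ty": 0.001,"tz": 0.03,"ax": 0,"ay": 0,"az": 0},{"jaw": 0,"tx": 0,"ty": 0.001,"tz": 0.055,"ax": 0,"ay": 0,"az": 0},{"jaw": 0,"tx": 0,"ty": 0.001,"tz": 0.066,"ax": 0,"ay": 0,"az": 0},{"jaw": 0,"tx": 0,"ty": 0.001,"tz": 0.071,"ax": 0,"ay": 0,"az": 0},{"jaw": 0,"tx": 0,"ty": 0.001,"tz": 0.071,"ax": 0,"ay": 0,"az": 0},{"jaw": 0,"tx": 0,"ty": 0.001,"tz": 0.071,"ax": 0,"ay": 0,"az": 0}]'

```text
time: 14.15
tool_pos: [0.4486, 0.4003, 0.0002]
ee_rot: [3.137, -0.002, 1.575]
wrist_force: [0.2, 0.8, -1.4]
width: 0.0495
```

Request:
step_arm --steps '[{"jaw": 0.8,"tx": 0,"ty": 0,"tz": 0,"ax": 0,"ay": 0,"az": 0},{"jaw": 0.8,"tx": 0,"ty": 0,"tz": 0,"ax": 0,"ay": 0,"az": 0},{"jaw": 0.8,"tx": 0,"ty": 0,"tz": 0,"ax": 0,"ay": 0,"az": 0},{"jaw": 0.8,"tx": 0,"ty": 0,"tz": -0.02,"ax": 0,"ay": 0,"az": 0},{"jaw": 0.8,"tx": 0,"ty": 0,"tz": -0.05,"ax": 0,"ay": 0,"az": 0},{"jaw": 0.8,"tx": 0,"ty": 0,"tz": -0.08,"ax": 0,"ay": 0,"az": 0},{"jaw": 0.8,"tx": 0,"ty": 0,"tz": -0.08,"ax": 0,"ay": 0,"az": 0}]'

```text
time: 14.85
tool_pos: [0.4512, 0.4025, 0.0865]
ee_rot: [3.128, -0.009, 1.575]
wrist_force: [0.8, -0.6, 1.2]
width: 0.0755
```

```bash
python3 -c "
from h import *
rel([.5507,.2452,.065],np.pi/2)"
```

```text
tcp [0.4512 0.4025 0.0865] rot [ 3.128 -0.009  1.575] | t [-0.1579  0.0985  0.0214] a [ 0.014 -0.009  0.004] t=14.8 w=0.0755 F [ 0.8 -0.6  1.2]
```

Request:
step_arm --steps '[{"jaw": 0.75,"tx": -0.158,"ty": 0.0985,"tz": 0.0,"ax": 0.014,"ay": -0.009,"az": 0},{"jaw": 0.75,"tx": -0.158,"ty": 0.0985,"tz": 0.0,"ax": 0.014,"ay": -0.009,"az": 0},{"jaw": 0.75,"tx": -0.158,"ty": 0.0985,"tz": 0.0,"ax": 0.014,"ay": -0.009,"az": 0},{"jaw": 0.75,"tx": -0.158,"ty": 0.0985,"tz": 0.0,"ax": 0.014,"ay": -0.009,"az": 0},{"jaw": 0.75,"tx": -0.158,"ty": 0.0985,"tz": 0.0,"ax": 0.014,"ay": -0.009,"az": 0},{"jaw": 0.75,"tx": -0.158,"ty": 0.0985,"tz": 0.01,"ax": 0.014,"ay": -0.009,"az": 0},{"jaw": 0.75,"tx": -0.158,"ty": 0.0985,"tz": 0.02,"ax": 0.014,"ay": -0.009,"az": 0}]'

```text
time: 15.55
tool_pos: [0.5498, 0.2461, 0.0653]
ee_rot: [-3.14, -0.0, 1.576]
wrist_force: [0.5, 0.7, 0.0]
width: 0.0706
```

```bash
python3 -c "
from h import *
rel([.5507,.2452,-.008],np.pi/2)"
```

```text
tcp [0.5498 0.2461 0.0653] rot [-3.14  -0.     1.576] | t [-0.0009  0.001   0.0733] a [-0.001 -0.     0.005] t=15.6 w=0.0706 F [0.5 0.7 0. ]
```

Request:
step_arm --steps '[{"jaw": 0.75,"tx": -0.001,"ty": 0.001,"tz": 0.035,"ax": 0,"ay": 0,"az": 0.005},{"jaw": 0.75,"tx": -0.001,"ty": 0.001,"tz": 0.06,"ax": 0,"ay": 0,"az": 0.005},{"jaw": 0.75,"tx": -0.001,"ty": 0.001,"tz": 0.072,"ax": 0,"ay": 0,"az": 0.005},{"jaw": 0,"tx": -0.001,"ty": 0.001,"tz": 0.072,"ax": 0,"ay": 0,"az": 0.005},{"jaw": 0,"tx": -0.001,"ty": 0.001,"tz": 0.072,"ax": 0,"ay": 0,"az": 0.005},{"jaw": 0,"tx": -0.001,"ty": 0.001,"tz": 0.072,"ax": 0,"ay": 0,"az": 0.005},{"jaw": 0,"tx": -0.001,"ty": 0.001,"tz": 0.072,"ax": 0,"ay": 0,"az": 0.005},{"jaw": 0,"tx": -0.001,"ty": 0.001,"tz": 0.072,"ax": 0,"ay": 0,"az": 0.005}]'

```text
time: 16.35
tool_pos: [0.5518, 0.2458, -0.005]
ee_rot: [3.14, -0.002, 1.571]
wrist_force: [-0.2, 1.4, 2.6]
width: 0.0499
```

```bash
python3 -c "
from h import *
rel([.423,.2245,.07],np.pi/2)"
```

```text
tcp [ 0.5518  0.2458 -0.005 ] rot [ 3.140e+00 -2.000e-03  1.571e+00] | t [-0.0212 -0.1287 -0.0752] a [ 0.002 -0.002  0.   ] t=16.4 w=0.0499 F [-0.2  1.4  2.6]
```

Request:
step_arm --steps '[{"jaw": 0,"tx": 0,"ty": 0,"tz": 0,"ax": 0,"ay": 0,"az": 0},{"jaw": 0,"tx": 0,"ty": 0,"tz": -0.02,"ax": 0,"ay": 0,"az": 0},{"jaw": 0,"tx": 0,"ty": 0,"tz": -0.06,"ax": 0,"ay": 0,"az": 0},{"jaw": 0,"tx": -0.007,"ty": -0.04,"tz": -0.075,"ax": 0,"ay": 0,"az": 0},{"jaw": 0,"tx": -0.014,"ty": -0.085,"tz": -0.075,"ax": 0,"ay": 0,"az": 0},{"jaw": 0,"tx": -0.021,"ty": -0.1285,"tz": -0.075,"ax": 0,"ay": 0,"az": 0},{"jaw": 0,"tx": -0.021,"ty": -0.1285,"tz": -0.075,"ax": 0,"ay": 0,"az": 0},{"jaw": 0,"tx": -0.021,"ty": -0.1285,"tz": -0.075,"ax": 0,"ay": 0,"az": 0}]'

```text
time: 17.15
tool_pos: [0.4222, 0.2242, 0.0693]
ee_rot: [3.14, -0.001, 1.571]
wrist_force: [1.1, 1.2, -2.1]
width: 0.0504
```

```bash
python3 -c "
from h import *
rel([.423,.2245,.0],np.pi/2)"
```

```text
tcp [0.4222 0.2242 0.0693] rot [ 3.140e+00 -1.000e-03  1.571e+00] | t [0.0001 0.0007 0.0693] a [ 0.002 -0.001  0.001] t=17.1 w=0.0504 F [ 1.1  1.2 -2.1]
```

Request:
step_arm --steps '[{"jaw": 0,"tx": 0,"ty": 0.0005,"tz": 0.03,"ax": 0,"ay": 0,"az": 0},{"jaw": 0,"tx": 0,"ty": 0.0005,"tz": 0.055,"ax": 0,"ay": 0,"az": 0},{"jaw": 0,"tx": 0,"ty": 0.0005,"tz": 0.065,"ax": 0,"ay": 0,"az": 0},{"jaw": 0,"tx": 0,"ty": 0.0005,"tz": 0.07,"ax": 0,"ay": 0,"az": 0},{"jaw": 0,"tx": 0,"ty": 0.0005,"tz": 0.07,"ax": 0,"ay": 0,"az": 0},{"jaw": 0,"tx": 0,"ty": 0.0005,"tz": 0.07,"ax": 0,"ay": 0,"az": 0}]'

```text
time: 17.75
tool_pos: [0.4245, 0.2248, 0.0003]
ee_rot: [3.138, -0.002, 1.571]
wrist_force: [-0.8, -0.1, -2.3]
width: 0.0503
```

Request:
step_arm --steps '[{"jaw": 0.8,"tx": 0,"ty": 0,"tz": 0,"ax": 0,"ay": 0,"az": 0},{"jaw": 0.8,"tx": 0,"ty": 0,"tz": 0,"ax": 0,"ay": 0,"az": 0},{"jaw": 0.8,"tx": 0,"ty": 0,"tz": 0,"ax": 0,"ay": 0,"az": 0},{"jaw": 0.8,"tx": 0,"ty": 0,"tz": -0.02,"ax": 0,"ay": 0,"az": 0},{"jaw": 0.8,"tx": 0,"ty": 0,"tz": -0.06,"ax": 0,"ay": 0,"az": 0},{"jaw": 0.8,"tx": 0,"ty": 0,"tz": -0.11,"ax": 0,"ay": 0,"az": 0},{"jaw": 0.8,"tx": 0,"ty": 0,"tz": -0.16,"ax": 0,"ay": 0,"az": 0},{"jaw": 0.8,"tx": 0,"ty": 0,"tz": -0.2,"ax": 0,"ay": 0,"az": 0}]'

```text
time: 18.55
tool_pos: [0.4242, 0.2246, 0.2041]
ee_rot: [3.134, -0.004, 1.571]
wrist_force: [0.2, 0.2, 0.4]
width: 0.0749
```

Request:
step_arm --steps '[{"jaw": 0.8,"tx": 0.03,"ty": 0,"tz": -0.06,"ax": 0,"ay": 0,"az": 0},{"jaw": 0.8,"tx": 0.03,"ty": 0,"tz": -0.06,"ax": 0,"ay": 0,"az": 0},{"jaw": 0.8,"tx": 0.03,"ty": 0,"tz": -0.06,"ax": 0,"ay": 0,"az": 0},{"jaw": 0.8,"tx": 0.03,"ty": 0,"tz": -0.06,"ax": 0,"ay": 0,"az": 0}]'

```text
time: 18.95
tool_pos: [0.4236, 0.2542, 0.2635]
ee_rot: [3.134, -0.003, 1.571]
wrist_force: [-0.5, 0.1, -0.5]
width: 0.0753
```

```bash
python3 look.py w8|grep -v tray; python3 -c "
from h import *
rel([.33,.10,.33],np.pi)
P=cloud('top',np.load('pics/top0.npy'))
for u,v in ((320,298),(336,302),(305,302),(374,299),(440,262),(455,265),(463,190)):print(u,v,np.nanmedian(P[v-1:v+2,u-1:u+2].reshape(-1,3),0).round(3))
"
```

```text
drum_mid 0.71 [297. 130. 348. 180.] z 0.04 rect [431.7 311. ] [48.  48.2] 45.0 mean [0.4314 0.3114 0.0397]
ring_mid 0.72 [496. 142. 561. 189.] z 0.0405 rect [652.6 301.2] [49.4 48.9] 40.8 mean [0.6525 0.3012 0.0403]
cube_mid 0.75 [293. 209. 341. 263.] z 0.0542 rect [423.8 223.5] [49.9 50.1] 0.6 mean [0.4241 0.2247 0.0541]
tcp [0.423  0.2535 0.2619] rot [ 3.137e+00 -2.000e-03  1.570e+00] | t [-0.1534 -0.0927 -0.0688] a [ 0.005  0.002 -1.571] t=19.1 w=0.0751 F [-0.8 -0.  -0. ]
320 298 [0.382 0.036 0.032]
336 302 [ 0.368 -0.006  0.042]
305 302 [0.374 0.077 0.025]
374 299 [ 0.374 -0.111  0.021]
440 262 [ 0.47  -0.305  0.007]
455 265 [ 0.438 -0.312  0.14 ]
463 190 [ 0.678 -0.394  0.002]
```

View pics/w8.png

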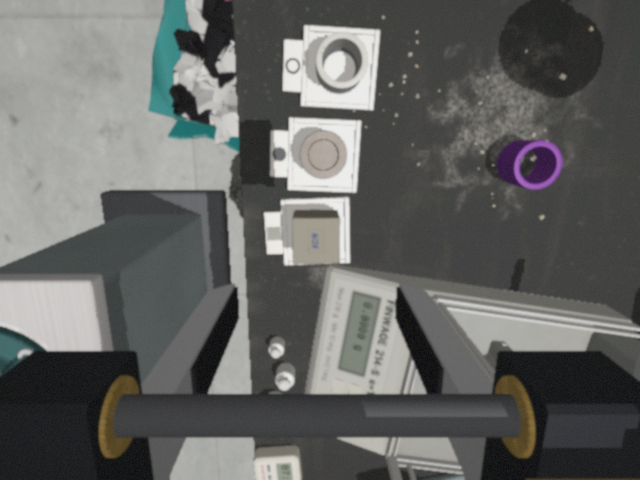

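Request:
step_arm --steps '[{"jaw": 0.8,"tx": 0,"ty": -0.05,"tz": -0.03,"ax": 0,"ay": 0,"az": 0.1},{"jaw": 0.8,"tx": -0.01,"ty": -0.1,"tz": -0.06,"ax": 0,"ay": 0,"az": 0.2},{"jaw": 0.8,"tx": -0.06,"ty": -0.105,"tz": -0.07,"ax": 0,"ay": 0,"az": 0.35},{"jaw": 0.8,"tx": -0.11,"ty": -0.105,"tz": -0.07,"ax": 0,"ay": 0,"az": 0.5},{"jaw": 0.8,"tx": -0.16,"ty": -0.105,"tz": -0.07,"ax": 0,"ay": 0,"az": 0.65},{"jaw": 0.8,"tx": -0.21,"ty": -0.105,"tz": -0.07,"ax": 0,"ay": 0,"az": 0.8},{"jaw": 0.8,"tx": -0.26,"ty": -0.105,"tz": -0.07,"ax": 0,"ay": 0,"az": 0.95},{"jaw": 0.8,"tx": -0.31,"ty": -0.105,"tz": -0.07,"ax": 0,"ay": 0,"az": 1.1}]'

```text
time: 19.95
tool_pos: [0.3166, -0.0502, 0.3299]
ee_rot: [-3.141, -0.004, 0.464]
wrist_force: [1.2, 0.8, 0.2]
width: 0.075
```

```bash
python3 -c "
from h import *
rel([.42,-.26,.30],0)
rel([.34,-.18,.32],0)"
```

```text
tcp [ 0.3166 -0.0502  0.3299] rot [-3.141 -0.004  0.464] | t [-0.0016  0.2339  0.0298] a [-0.001 -0.004  0.464] t=19.9 w=0.0750 F [1.2 0.8 0.2]
tcp [ 0.3166 -0.0502  0.3299] rot [-3.141 -0.004  0.464] | t [-0.0373  0.1265  0.0097] a [-0.001 -0.004  0.464] t=19.9 w=0.0750 F [1.2 0.8 0.2]
```

Request:
step_arm --steps '[{"jaw": 0.8,"tx": -0.015,"ty": 0.045,"tz": 0.005,"ax": 0,"ay": 0,"az": 0.12},{"jaw": 0.8,"tx": -0.03,"ty": 0.09,"tz": 0.01,"ax": 0,"ay": 0,"az": 0.25},{"jaw": 0.8,"tx": -0.037,"ty": 0.13,"tz": 0.01,"ax": 0,"ay": 0,"az": 0.4},{"jaw": 0.8,"tx": -0.03,"ty": 0.17,"tz": 0.02,"ax": 0,"ay": 0,"az": 0.464},{"jaw": 0.8,"tx": -0.002,"ty": 0.21,"tz": 0.025,"ax": 0,"ay": 0,"az": 0.464},{"jaw": 0.8,"tx": -0.002,"ty": 0.234,"tz": 0.03,"ax": 0,"ay": 0,"az": 0.464},{"jaw": 0.8,"tx": -0.002,"ty": 0.234,"tz": 0.03,"ax": 0,"ay": 0,"az": 0.464},{"jaw": 0.8,"tx": -0.002,"ty": 0.234,"tz": 0.03,"ax": 0,"ay": 0,"az": 0.464}]'

```text
time: 20.75
tool_pos: [0.419, -0.26, 0.2985]
ee_rot: [-3.137, -0.001, -0.001]
wrist_force: [-0.4, 0.6, 0.4]
width: 0.0752
```

```bash
python3 - <<'E'
from h import *
rel([.42,-.26,.30],0)
c=cam("wrist");p,d=snapshot("wrist");P=cloud("wrist",d,c);cv2.imwrite("pics/w9.png",p[:,:,::-1]);np.save("pics/P9.npy",P)
for q in("cradle_tab","hook_notch","tare_knob","pointer_tip"):
  try:
    for r in silhouettes("wrist",q)[:3]:
        X=P[r["pixels"]];z=np.nanmax(X[:,2]);t=X[X[:,2]>z-.012];rc=cv2.minAreaRect(t[:,:2].astype(np.float32)*1000)
        print(q,round(r["confidence"],2),np.round(r["rect"]),"zmax",z.round(3),"toprect",np.round(rc[0]),np.round(rc[1]),round(rc[2],1))
  except Exception as e:print(q,e)
hsv=cv2.cvtColor(p,cv2.COLOR_RGB2HSV);m=(abs(hsv[...,0]-112)<14)&(hsv[...,1]>120)&(P[...,2]>.08)
t=P[m];z=np.nanmax(t[:,2]);print("blue",len(t),t.mean(0).round(4),z)
t=t[t[:,2]>z-.006];print(cv2.minAreaRect(t[:,:2].astype(np.float32)*1000),t.mean(0))
E
```

```text
tcp [ 0.419  -0.26    0.2985] rot [-3.137e+00 -1.000e-03 -1.000e-03] | t [ 0.001  -0.     -0.0015] a [-0.005 -0.001 -0.001] t=20.8 w=0.0752 F [-0.4  0.6  0.4]
cradle_tab 0.92 [334. 148. 411. 213.] zmax 0.156 toprect [ 441. -318.] [24. 10.] 81.7
hook_notch 0.72 [216.  16. 307. 169.] zmax 0.211 toprect [ 567. -218.] [ 7. 16.] 11.4
pointer_tip 0.86 [216.  15. 307. 170.] zmax 0.211 toprect [ 567. -218.] [ 7. 16.] 11.4
blue 15 [ 0.4388 -0.2838  0.3474] 0.43860985526130625
((445.9118957519531, -254.10064697265625), (93.8572769165039, 1.543428659439087), 80.77510833740234) [ 0.44318587 -0.26928067  0.43730538]
```

View pics/w9.png

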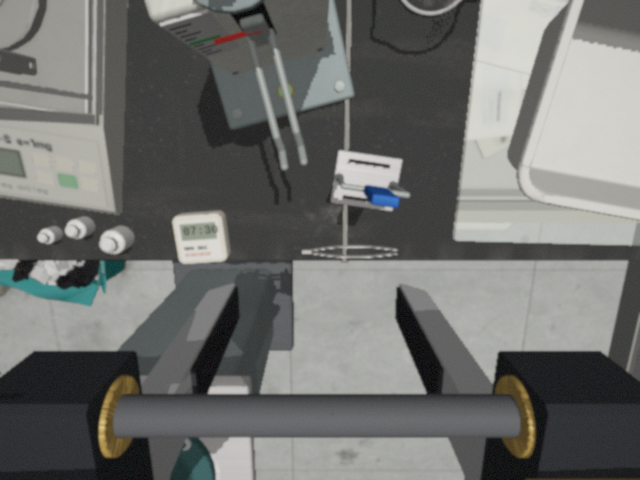

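```bash
python3 - <<'E'
from h import *
P=np.load("pics/P9.npy")
p=cv2.imread("pics/w9.png")
print("at rods:")
for v in range(60,175,6):
    row=P[v,240:320];k=np.where((row[:,2]>.13)&(row[:,2]<.23))[0]
    print(v,[(240+i,*(row[i]*1000).round(0).astype(int)) for i in k[::2]])
m=np.zeros((480,640),bool);m[145:230,325:415]=1
X=P[m&(P[...,2]<.02)&(P[...,2]>.003)];rc=cv2.minAreaRect(X[:,:2].astype(np.float32)*1000);print("plate",rc)
X=P[m&(P[...,2]>.145)];print("tab",cv2.minAreaRect(X[:,:2].astype(np.float32)*1000),X[:,2].max())
X=P[m&(P[...,2]>.06)&(P[...,2]<.1)];print("bar",cv2.minAreaRect(X[:,:2].astype(np.float32)*1000),len(X))
E
```

```text
at rods:
60 [(np.int64(252), np.int64(550), np.int64(-211), np.int64(170)), (np.int64(254), np.int64(550), np.int64(-213), np.int64(172)), (np.int64(256), np.int64(550), np.int64(-215), np.int64(172)), (np.int64(258), np.int64(550), np.int64(-216), np.int64(171)), (np.int64(274), np.int64(550), np.int64(-228), np.int64(171)), (np.int64(276), np.int64(550), np.int64(-230), np.int64(171)), (np.int64(278), np.int64(549), np.int64(-231), np.int64(173)), (np.int64(280), np.int64(550), np.int64(-233), np.int64(172))]
66 [(np.int64(253), np.int64(546), np.int64(-212), np.int64(169)), (np.int64(255), np.int64(546), np.int64(-214), np.int64(171)), (np.int64(257), np.int64(546), np.int64(-215), np.int64(171)), (np.int64(259), np.int64(545), np.int64(-217), np.int64(172)), (np.int64(275), np.int64(546), np.int64(-229), np.int64(172)), (np.int64(278), np.int64(546), np.int64(-231), np.int64(171)), (np.int64(280), np.int64(545), np.int64(-232), np.int64(172)), (np.int64(282), np.int64(546), np.int64(-234), np.int64(171))]
72 [(np.int64(255), np.int64(541), np.int64(-214), np.int64(172)), (np.int6
[... 7901 characters left out ...]
75), np.int64(-249), np.int64(176)), (np.int64(305), np.int64(475), np.int64(-251), np.int64(174))]
168 [(np.int64(281), np.int64(471), np.int64(-232), np.int64(174)), (np.int64(283), np.int64(471), np.int64(-233), np.int64(174)), (np.int64(285), np.int64(471), np.int64(-235), np.int64(175)), (np.int64(287), np.int64(471), np.int64(-236), np.int64(173))]
174 []
plate ((440.9955749511719, -318.1820068359375), (77.59961700439453, 63.86939239501953), 81.80847930908203)
tab ((441.1907958984375, -318.2325439453125), (24.06839370727539, 9.951240539550781), 81.65850067138672) 0.1558314667753672
bar ((441.9413757324219, -318.0872802734375), (71.32958984375, 8.949296951293945), 83.35640716552734) 301
```

```bash
python3 -c "
from h import *
rel([.441,-.3182,.17],1.428)"
```

```text
tcp [ 0.4193 -0.2596  0.301 ] rot [-3.141e+00 -5.000e-03  1.000e-03] | t [0.0209 0.0588 0.131 ] a [ 0.003 -0.005 -1.427] t=21.0 w=0.0749 F [ 0.3 -0.1  0.1]
```

Request:
step_arm --steps '[{"jaw": 0.45,"tx": 0.021,"ty": 0.059,"tz": 0.0,"ax": 0,"ay": 0,"az": -0.15},{"jaw": 0.45,"tx": 0.021,"ty": 0.059,"tz": 0.0,"ax": 0,"ay": 0,"az": -0.3},{"jaw": 0.45,"tx": 0.021,"ty": 0.059,"tz": 0.0,"ax": 0,"ay": 0,"az": -0.45},{"jaw": 0.45,"tx": 0.021,"ty": 0.059,"tz": 0.0,"ax": 0,"ay": 0,"az": -0.6},{"jaw": 0.45,"tx": 0.021,"ty": 0.059,"tz": 0.0,"ax": 0,"ay": 0,"az": -0.75},{"jaw": 0.45,"tx": 0.021,"ty": 0.059,"tz": 0.0,"ax": 0,"ay": 0,"az": -0.9},{"jaw": 0.45,"tx": 0.021,"ty": 0.059,"tz": 0.0,"ax": 0,"ay": 0,"az": -1.05},{"jaw": 0.45,"tx": 0.021,"ty": 0.059,"tz": 0.0,"ax": 0,"ay": 0,"az": -1.2}]'

```text
time: 21.8
tool_pos: [0.4403, -0.3179, 0.302]
ee_rot: [3.135, -0.002, 1.207]
wrist_force: [0.1, 0.1, 0.8]
width: 0.0418
```

```bash
python3 -c "
from h import *
rel([.441,-.3182,.16],1.428)"
```

```text
tcp [ 0.4403 -0.3179  0.302 ] rot [ 3.135e+00 -2.000e-03  1.207e+00] | t [-4.00e-04 -1.00e-04  1.42e-01] a [ 0.006 -0.002 -0.221] t=21.8 w=0.0418 F [0.1 0.1 0.8]
```

Request:
step_arm --steps '[{"jaw": 0.45,"tx": 0,"ty": 0,"tz": 0.04,"ax": 0.006,"ay": -0.002,"az": -0.15},{"jaw": 0.45,"tx": 0,"ty": 0,"tz": 0.08,"ax": 0.006,"ay": -0.002,"az": -0.221},{"jaw": 0.45,"tx": 0,"ty": 0,"tz": 0.12,"ax": 0.006,"ay": -0.002,"az": -0.221},{"jaw": 0.45,"tx": 0,"ty": 0,"tz": 0.14,"ax": 0.006,"ay": -0.002,"az": -0.221},{"jaw": 0.45,"tx": 0,"ty": 0,"tz": 0.14,"ax": 0.006,"ay": -0.002,"az": -0.221},{"jaw": 0.45,"tx": 0,"ty": 0,"tz": 0.14,"ax": 0.006,"ay": -0.002,"az": -0.221}]'

```text
time: 22.4
tool_pos: [0.4413, -0.3178, 0.1632]
ee_rot: [3.14, 0.001, 1.428]
wrist_force: [0.5, -0.1, 0.7]
width: 0.0424
```

```bash
python3 -c "
from h import *
rel([.441,-.3182,.102],1.428)"
```

```text
tcp [ 0.4413 -0.3178  0.1632] rot [3.140e+00 1.000e-03 1.428e+00] | t [-0.0004 -0.0004  0.0612] a [0.002 0.001 0.   ] t=22.4 w=0.0424 F [ 0.5 -0.1  0.7]
```

Request:
step_arm --steps '[{"jaw": 0.45,"tx": 0,"ty": 0,"tz": 0.03,"ax": 0,"ay": 0,"az": 0},{"jaw": 0.45,"tx": 0,"ty": 0,"tz": 0.05,"ax": 0,"ay": 0,"az": 0},{"jaw": 0.45,"tx": 0,"ty": 0,"tz": 0.061,"ax": 0,"ay": 0,"az": 0},{"jaw": 0.45,"tx": 0,"ty": 0,"tz": 0.061,"ax": 0,"ay": 0,"az": 0},{"jaw": 0,"tx": 0,"ty": 0,"tz": 0.061,"ax": 0,"ay": 0,"az": 0},{"jaw": 0,"tx": 0,"ty": 0,"tz": 0.061,"ax": 0,"ay": 0,"az": 0},{"jaw": 0,"tx": 0,"ty": 0,"tz": 0.061,"ax": 0,"ay": 0,"az": 0},{"jaw": 0,"tx": 0,"ty": 0,"tz": 0.061,"ax": 0,"ay": 0,"az": 0}]'

```text
time: 23.2
tool_pos: [0.4418, -0.3182, 0.1031]
ee_rot: [3.139, 0.002, 1.428]
wrist_force: [0.0, 0.1, 0.8]
width: 0.0136
```

Request:
step_arm --steps '[{"jaw": 0,"tx": 0,"ty": 0,"tz": 0,"ax": 0,"ay": 0,"az": 0},{"jaw": 0,"tx": 0,"ty": 0,"tz": 0,"ax": 0,"ay": 0,"az": 0}]'

```text
time: 23.4
tool_pos: [0.4417, -0.3182, 0.103]
ee_rot: [3.139, 0.002, 1.428]
wrist_force: [-0.1, -0.3, -0.3]
width: 0.0097
```

```bash
python3 -c "
from h import *
rel([.441,-.3182,.20],1.428)"
```

```text
tcp [ 0.4417 -0.3182  0.103 ] rot [3.139e+00 2.000e-03 1.428e+00] | t [-0.0003 -0.0005 -0.097 ] a [0.003 0.002 0.   ] t=23.4 w=0.0097 F [-0.1 -0.3 -0.3]
```

Request:
step_arm --steps '[{"jaw": 0,"tx": 0,"ty": 0,"tz": -0.02,"ax": 0,"ay": 0,"az": 0},{"jaw": 0,"tx": 0,"ty": 0,"tz": -0.05,"ax": 0,"ay": 0,"az": 0},{"jaw": 0,"tx": 0,"ty": 0,"tz": -0.08,"ax": 0,"ay": 0,"az": 0},{"jaw": 0,"tx": 0,"ty": 0,"tz": -0.105,"ax": 0,"ay": 0,"az": 0},{"jaw": 0,"tx": 0,"ty": -0.02,"tz": -0.11,"ax": 0,"ay": 0,"az": 0},{"jaw": 0,"tx": 0,"ty": -0.04,"tz": -0.11,"ax": 0,"ay": 0,"az": 0},{"jaw": 0,"tx": 0,"ty": -0.04,"tz": -0.11,"ax": 0,"ay": 0,"az": 0}]'

```text
time: 24.1
tool_pos: [0.4, -0.3118, 0.2126]
ee_rot: [3.141, 0.001, 1.427]
wrist_force: [-0.0, 0.2, -3.4]
width: 0.0101
```

```bash
python3 -c "
from h import *
rel([.412,-.2565,.213],1.822)"
```

```text
tcp [ 0.4    -0.3118  0.2126] rot [3.141e+00 1.000e-03 1.427e+00] | t [ 0.0564  0.004  -0.0005] a [ 0.     0.001 -0.395] t=24.1 w=0.0101 F [-0.   0.2 -3.4]
```

Request:
step_arm --steps '[{"jaw": 0,"tx": 0.01,"ty": 0.0,"tz": 0,"ax": 0,"ay": 0,"az": -0.07},{"jaw": 0,"tx": 0.022,"ty": 0.0,"tz": 0,"ax": 0,"ay": 0,"az": -0.15},{"jaw": 0,"tx": 0.035,"ty": 0.002,"tz": 0,"ax": 0,"ay": 0,"az": -0.23},{"jaw": 0,"tx": 0.048,"ty": 0.004,"tz": 0,"ax": 0,"ay": 0,"az": -0.31},{"jaw": 0,"tx": 0.0565,"ty": 0.004,"tz": 0,"ax": 0,"ay": 0,"az": -0.395},{"jaw": 0,"tx": 0.0565,"ty": 0.004,"tz": 0,"ax": 0,"ay": 0,"az": -0.395},{"jaw": 0,"tx": 0.0565,"ty": 0.004,"tz": 0,"ax": 0,"ay": 0,"az": -0.395}]'

```text
time: 24.8
tool_pos: [0.4121, -0.2564, 0.2117]
ee_rot: [-3.141, 0.001, 1.821]
wrist_force: [0.5, -0.7, -3.3]
width: 0.0095
```

```bash
python3 - <<'E'
from h import *
rel([.486,-.2375,.213],1.822)
p,d=snapshot("scene");c=cam("scene");cv2.imwrite("pics/s1.png",cv2.resize(p[220:420,260:460,::-1],(600,600),interpolation=2));np.save("pics/Ps1.npy",cloud("scene",d))
P=cloud("scene",d)
hsv=cv2.cvtColor(p,cv2.COLOR_RGB2HSV);
print("notch px",proj(c,[.486,-.2375,.16]),"bar pred px",[proj(c,np.array([*get_obs()["tool_pos"][:2],get_obs()["tool_pos"][2]-.015])+s*np.array([-.2484,.9687,0])*.033).round(0) for s in(-1,0,1)])
E
```

```text
tcp [ 0.4121 -0.2564  0.2117] rot [-3.141e+00  1.000e-03  1.821e+00] | t [ 0.      0.0763 -0.0013] a [-0.001  0.001 -0.001] t=24.8 w=0.0095 F [ 0.5 -0.7 -3.3]
notch px [351.47819578 316.39615802] bar pred px [array([336., 327.]), array([324., 318.]), array([313., 309.])]
```

View pics/s1.png

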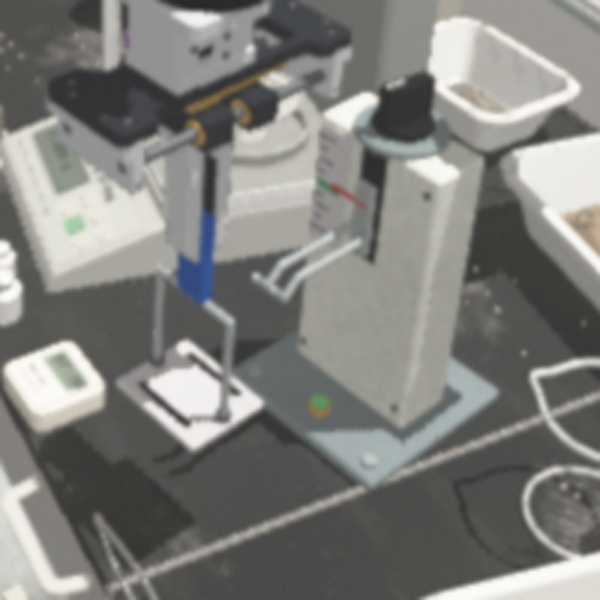

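Request:
step_arm --steps '[{"jaw": 0,"tx": 0,"ty": 0.015,"tz": 0,"ax": 0,"ay": 0,"az": 0},{"jaw": 0,"tx": 0,"ty": 0.03,"tz": 0,"ax": 0,"ay": 0,"az": 0},{"jaw": 0,"tx": 0,"ty": 0.045,"tz": 0,"ax": 0,"ay": 0,"az": 0},{"jaw": 0,"tx": 0,"ty": 0.06,"tz": 0,"ax": 0,"ay": 0,"az": 0},{"jaw": 0,"tx": 0,"ty": 0.07,"tz": 0,"ax": 0,"ay": 0,"az": 0},{"jaw": 0,"tx": 0,"ty": 0.0765,"tz": 0,"ax": 0,"ay": 0,"az": 0},{"jaw": 0,"tx": 0,"ty": 0.0765,"tz": 0,"ax": 0,"ay": 0,"az": 0},{"jaw": 0,"tx": 0,"ty": 0.0765,"tz": 0,"ax": 0,"ay": 0,"az": 0}]'

```text
time: 25.65
tool_pos: [0.486, -0.2378, 0.2117]
ee_rot: [-3.14, 0.001, 1.821]
wrist_force: [-1.1, -0.6, -4.0]
width: 0.0097
```

```bash
python3 - <<'E'
from h import *
rel([.486,-.2375,.18],1.822)
E
```

```text
tcp [ 0.486  -0.2378  0.2117] rot [-3.140e+00  1.000e-03  1.821e+00] | t [0.0003 0.0001 0.0317] a [-0.001  0.001 -0.001] t=25.6 w=0.0097 F [-1.1 -0.6 -4. ]
```

Request:
step_arm --steps '[{"jaw": 0,"tx": 0,"ty": 0,"tz": 0.012,"ax": 0,"ay": 0,"az": 0},{"jaw": 0,"tx": 0,"ty": 0,"tz": 0.022,"ax": 0,"ay": 0,"az": 0},{"jaw": 0,"tx": 0,"ty": 0,"tz": 0.03,"ax": 0,"ay": 0,"az": 0},{"jaw": 0,"tx": 0,"ty": 0,"tz": 0.037,"ax": 0,"ay": 0,"az": 0},{"jaw": 0,"tx": 0,"ty": 0,"tz": 0.044,"ax": 0,"ay": 0,"az": 0},{"jaw": 0,"tx": 0,"ty": 0,"tz": 0.05,"ax": 0,"ay": 0,"az": 0},{"jaw": 0,"tx": 0,"ty": 0,"tz": 0.052,"ax": 0,"ay": 0,"az": 0},{"jaw": 0,"tx": 0,"ty": 0,"tz": 0.052,"ax": 0,"ay": 0,"az": 0}]'

```text
time: 26.45
tool_pos: [0.4856, -0.2377, 0.1598]
ee_rot: [-3.14, 0.0, 1.821]
wrist_force: [-0.9, 1.9, -0.6]
width: 0.0094
```

```bash
python3 - <<'E'
from h import *
rel([.486,-.2375,.155],1.822)
p,d=snapshot("scene");cv2.imwrite("pics/s2.png",cv2.resize(p[220:420,260:460,::-1],(600,600),interpolation=2))
E
```

```text
tcp [ 0.4856 -0.2377  0.1598] rot [-3.14   0.     1.821] | t [0.0001 0.0004 0.0048] a [-0.002  0.    -0.001] t=26.4 w=0.0094 F [-0.9  1.9 -0.6]
```

View pics/s2.png

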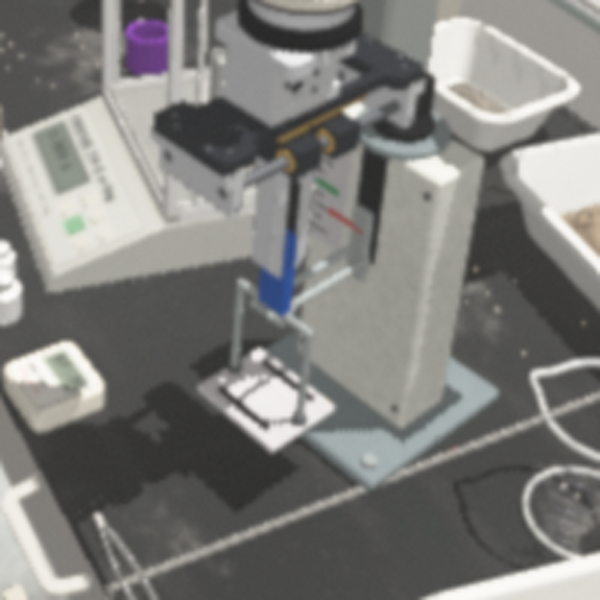

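Request:
step_arm --steps '[{"jaw": 0.3,"tx": 0,"ty": 0,"tz": 0,"ax": 0,"ay": 0,"az": 0},{"jaw": 0.3,"tx": 0,"ty": 0,"tz": 0,"ax": 0,"ay": 0,"az": 0},{"jaw": 0.3,"tx": 0,"ty": 0,"tz": 0,"ax": 0,"ay": 0,"az": 0},{"jaw": 0.3,"tx": 0,"ty": 0,"tz": 0,"ax": 0,"ay": 0,"az": 0},{"jaw": 0.3,"tx": 0,"ty": 0,"tz": -0.02,"ax": 0,"ay": 0,"az": 0},{"jaw": 0.3,"tx": 0,"ty": 0,"tz": -0.06,"ax": 0,"ay": 0,"az": 0},{"jaw": 0.3,"tx": 0,"ty": 0,"tz": -0.11,"ax": 0,"ay": 0,"az": 0},{"jaw": 0.3,"tx": 0,"ty": 0,"tz": -0.16,"ax": 0,"ay": 0,"az": 0}]'

```text
time: 27.3
tool_pos: [0.4856, -0.2373, 0.3214]
ee_rot: [-3.139, -0.0, 1.821]
wrist_force: [1.1, -0.1, 0.3]
width: 0.028
```

```bash
python3 - <<'E'
from h import *
rel([.42,-.26,.32],0)
P=np.load("pics/P9.npy");p0=cloud("top",np.load("pics/top0.npy"))
# knob from top0
m=(p0[...,2]>.25)&(p0[...,0]>.5)&(p0[...,0]<.7)&(p0[...,1]<-.13)&(p0[...,1]>-.3);X=p0[m];print(len(X),X.mean(0),X[:,2].max())
for z in(.25,.262,.27,.28):
  t=X[X[:,2]>z];print(z,cv2.minAreaRect(t[:,:2].astype(np.float32)*1000))
E
```

```text
tcp [ 0.4856 -0.2373  0.3214] rot [-3.139 -0.     1.821] | t [-0.0058 -0.0691  0.0015] a [-0.002  0.002  1.821] t=27.3 w=0.0280 F [ 1.1 -0.1  0.3]
291 [ 0.5946367  -0.20345802  0.2666448 ] 0.2910175484765636
0.25 ((595.8098754882812, -204.74578857421875), (52.6647834777832, 60.93730163574219), 74.2266616821289)
0.262 ((596.7086181640625, -206.0373992919922), (42.62992858886719, 15.853818893432617), 1.431719183921814)
0.27 ((596.8579711914062, -206.72181701660156), (42.54079818725586, 15.805535316467285), 3.707515239715576)
0.28 ((596.9662475585938, -206.07786560058594), (42.259498596191406, 13.947793960571289), 4.203186988830566)
```

```bash
cat > ptr.py <<'E'
from h import *
import sys
c=cam("scene");ims=[snapshot("scene")[0] for _ in range(3)]
f=np.mean(ims,0).astype(np.float32)[250:340,330:410]
r,g,b=f[...,0],f[...,1],f[...,2]
red=np.clip(r-np.maximum(g,b)-25,0,None);gr=np.clip(g-np.maximum(r,b)-12,0,None)
for n,m in(("red",red),("green",gr)):
    v,u=np.nonzero(m);w=m[v,u]
    if len(u): print(n,len(u),"cent",330+(u*w).sum()/w.sum(),250+(v*w).sum()/w.sum(),"u",330+u.min(),330+u.max(),"v",250+v.min(),250+v.max())
v,u=np.nonzero(red)
for uu in sorted(set(u)):
    w=red[:,uu];print(330+uu,round(250+(np.arange(90)*w).sum()/w.sum(),2),round(w.sum()),end="; ")
print();cv2.imwrite(sys.argv[1],cv2.resize(f[:,:,::-1],None,fx=7,fy=7,interpolation=2))
E
python3 ptr.py pics/p1.png; cp pics/scene0.png /tmp/; python3 - <<'E'
from h import *
f=cv2.imread("pics/scene0.png").astype(np.float32)[250:340,330:410,::-1];r,g,b=f[...,0],f[...,1],f[...,2]
for n,m in(("red",np.clip(r-np.maximum(g,b)-25,0,None)),("green",np.clip(g-np.maximum(r,b)-12,0,None))):
    v,u=np.nonzero(m);print(n,[(330+a,250+q,int(m[q,a])) for a,q in zip(u,v)])
E
```

```text
red 21 cent 372.662943190306 293.1953092510149 u 369 379 v 291 298
green 20 cent 368.8638112189854 281.89299454192553 u 366 372 v 279 284
369 291.21 14; 370 291.5 45; 371 292.07 46; 372 292.64 40; 373 293.45 43; 374 294.04 41; 375 294.62 35; 376 295.41 30; 377 296.0 3; 379 298.0 2; 
red [(np.int64(371), np.int64(281), 9), (np.int64(371), np.int64(282), 20), (np.int64(372), np.int64(282), 22), (np.int64(373), np.int64(282), 7), (np.int64(372), np.int64(283), 13), (np.int64(373), np.int64(283), 23), (np.int64(374), np.int64(283), 15), (np.int64(373), np.int64(284), 4), (np.int64(374), np.int64(284), 21), (np.int64(375), np.int64(284), 21), (np.int64(376), np.int64(284), 9), (np.int64(375), np.int64(285), 15), (np.int64(376), np.int64(285), 25), (np.int64(377), np.int64(285), 14), (np.int64(376), np.int64(286), 6), (np.int64(377), np.int64(286), 15), (np.int64(378), np.int64(286), 5), (np.int64(378), np.int64(287), 3), (np.int64(379), np.int64(287), 4), (np.int64(380), np.int64(288), 5)]
green [(np.int64(366), np.int64(279), 3), (np.int64(366), np.int64(280), 11), (np.int64(367), np.int64(280), 11), (np.int64(368), np.int64(280), 3), (np.int64(366), np.int64(281), 5), (np.int64(367), np.int64(281), 13), (np.int64(368), np.int64(281), 13), (np.int64(367), np.int64(282), 3), (np.int64(368), np.int64(282), 11), (np.int64(369), np.int64(282), 10), (np.int64(369), np.int64(283), 5), (np.int64(370), np.int64(284), 1), (np.int64(371), np.int64(284), 1)][ WARN:0@6.084] global loadsave.cpp:1063 imwrite_ Unsupported depth image for selected encoder is fallbacked to CV_8U.
```

View pics/p1.png

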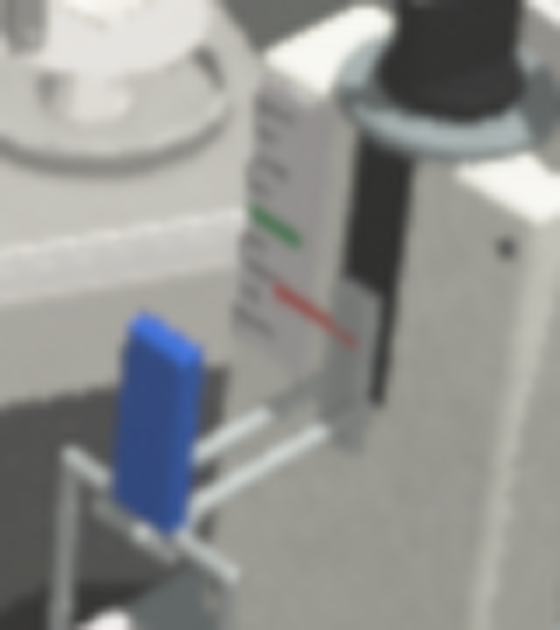

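```bash
python3 - <<'E'
from h import *
c=cam("scene");b=np.array([.56,-.205,.185])
for z in(.185,.175,.165,.16):print(z,proj(c,[b[0],b[1],z]))
rel([.597,-.209,.335],3.2)
E
```

```text
0.185 [374.64533991 288.57826342]
0.175 [374.20708384 292.34170048]
0.165 [373.77346142 296.06534689]
0.16 [373.55836493 297.91244528]
tcp [ 0.4874 -0.2384  0.3253] rot [3.136 0.008 1.821] | t [ 0.0013  0.1135 -0.0091] a [-1.000e-03  1.100e-02 -1.379e+00] t=27.4 w=0.0284 F [-0.4  0.1 -0.9]
```

Request:
step_arm --steps '[{"jaw": 0.5,"tx": 0,"ty": 0.0,"tz": -0.015,"ax": 0,"ay": 0.01,"az": -0.14},{"jaw": 0.5,"tx": 0,"ty": 0.02,"tz": -0.015,"ax": 0,"ay": 0.01,"az": -0.28},{"jaw": 0.5,"tx": 0,"ty": 0.04,"tz": -0.015,"ax": 0,"ay": 0.01,"az": -0.42},{"jaw": 0.5,"tx": 0,"ty": 0.06,"tz": -0.015,"ax": 0,"ay": 0.01,"az": -0.56},{"jaw": 0.5,"tx": 0,"ty": 0.08,"tz": -0.015,"ax": 0,"ay": 0.01,"az": -0.7},{"jaw": 0.5,"tx": 0,"ty": 0.1,"tz": -0.012,"ax": 0,"ay": 0.01,"az": -0.84},{"jaw": 0.5,"tx": 0,"ty": 0.1135,"tz": -0.01,"ax": 0,"ay": 0.01,"az": -0.98},{"jaw": 0.5,"tx": 0,"ty": 0.1135,"tz": -0.01,"ax": 0,"ay": 0.01,"az": -1.12}]'

```text
time: 28.25
tool_pos: [0.5983, -0.2095, 0.3317]
ee_rot: [3.14, -0.005, 2.948]
wrist_force: [-0.5, -0.3, -0.6]
width: 0.0465
```

Request:
step_arm --steps '[{"jaw": 0.5,"tx": 0,"ty": 0,"tz": 0,"ax": 0,"ay": 0,"az": -0.14},{"jaw": 0.5,"tx": 0,"ty": 0,"tz": 0,"ax": 0,"ay": 0,"az": -0.25},{"jaw": 0.5,"tx": 0,"ty": 0,"tz": 0,"ax": 0,"ay": 0,"az": -0.25},{"jaw": 0.5,"tx": 0,"ty": 0,"tz": 0,"ax": 0,"ay": 0,"az": -0.25}]'

```text
time: 28.65
tool_pos: [0.5981, -0.2094, 0.3302]
ee_rot: [3.138, -0.007, -3.088]
wrist_force: [-0.1, 1.1, 0.3]
width: 0.0468
```

```bash
cat > knob.py <<'E'
from h import *
c=cam("wrist");p,d=snapshot("wrist");P=cloud("wrist",d,c);cv2.imwrite("pics/k.png",p[:,:,::-1])
m=(P[...,2]>.262)&(P[...,2]<.30)&(abs(P[...,0]-.597)<.04)&(abs(P[...,1]+.208)<.04)
n,l,s,ce=cv2.connectedComponentsWithStats(m.astype(np.uint8));i=1+np.argmax(s[1:,4]);t=P[l==i]
z=np.percentile(t[:,2],98);t=t[t[:,2]>z-.004];rc=cv2.minAreaRect(t[:,:2].astype(np.float32)*1000);print(s[i],ce[i],"ztop",z,rc)
E
python3 knob.py; python3 -c "
from h import *
rel([.597,-.209,.335],3.2)"
```

```text
[ 304  220   24   68 1427] [315.22985284 253.23195515] ztop 0.28407745340690166 ((596.6734619140625, -210.48403930664062), (42.02093505859375, 13.848272323608398), 5.562833309173584)
tcp [ 0.5982 -0.2095  0.3307] rot [ 3.138 -0.006 -3.087] | t [ 0.0012  0.0006 -0.0043] a [ 0.004 -0.006 -0.004] t=28.7 w=0.0470 F [0.1 1.3 0.7]
```

```bash
python3 -c "
from h import *
rel([.5967,-.2103,.2415],3.239)"
```

```text
tcp [ 0.5982 -0.2095  0.3307] rot [ 3.138 -0.006 -3.087] | t [ 0.001  -0.0011  0.0892] a [ 0.004 -0.006 -0.043] t=28.7 w=0.0470 F [0.1 1.3 0.7]
```

Request:
step_arm --steps '[{"jaw": 0.5,"tx": 0.001,"ty": -0.001,"tz": 0.03,"ax": 0.004,"ay": -0.006,"az": -0.043},{"jaw": 0.5,"tx": 0.001,"ty": -0.001,"tz": 0.06,"ax": 0.004,"ay": -0.006,"az": -0.043},{"jaw": 0.5,"tx": 0.001,"ty": -0.001,"tz": 0.08,"ax": 0.004,"ay": -0.006,"az": -0.043},{"jaw": 0.5,"tx": 0.001,"ty": -0.001,"tz": 0.089,"ax": 0.004,"ay": -0.006,"az": -0.043},{"jaw": 0.5,"tx": 0.001,"ty": -0.001,"tz": 0.089,"ax": 0.004,"ay": -0.006,"az": -0.043}]'

```text
time: 29.2
tool_pos: [0.596, -0.2099, 0.24]
ee_rot: [3.14, -0.003, -3.045]
wrist_force: [0.0, -0.5, 0.7]
width: 0.0471
```

Request:
step_arm --steps '[{"jaw": 0,"tx": 0,"ty": 0,"tz": 0,"ax": 0,"ay": 0,"az": 0},{"jaw": 0,"tx": 0,"ty": 0,"tz": 0,"ax": 0,"ay": 0,"az": 0},{"jaw": 0,"tx": 0,"ty": 0,"tz": 0,"ax": 0,"ay": 0,"az": 0},{"jaw": 0,"tx": 0,"ty": 0,"tz": 0,"ax": 0,"ay": 0,"az": 0},{"jaw": 0,"tx": 0,"ty": 0,"tz": 0,"ax": 0,"ay": 0,"az": 0},{"jaw": 0,"tx": 0,"ty": 0,"tz": 0,"ax": 0,"ay": 0,"az": 0}]'

```text
time: 29.8
tool_pos: [0.5963, -0.2101, 0.2407]
ee_rot: [3.141, -0.001, -3.045]
wrist_force: [0.6, 0.9, 2.2]
width: 0.0137
```

Request:
step_arm --steps '[{"jaw": 0,"tx": 0,"ty": 0,"tz": 0,"ax": 0,"ay": 0,"az": 0.12},{"jaw": 0,"tx": 0,"ty": 0,"tz": 0,"ax": 0,"ay": 0,"az": 0.24},{"jaw": 0,"tx": 0,"ty": 0,"tz": 0,"ax": 0,"ay": 0,"az": 0.36},{"jaw": 0,"tx": 0,"ty": 0,"tz": 0,"ax": 0,"ay": 0,"az": 0.48},{"jaw": 0,"tx": 0,"ty": 0,"tz": 0,"ax": 0,"ay": 0,"az": 0.6},{"jaw": 0,"tx": 0,"ty": 0,"tz": 0,"ax": 0,"ay": 0,"az": 0.72},{"jaw": 0,"tx": 0,"ty": 0,"tz": 0,"ax": 0,"ay": 0,"az": 0.84},{"jaw": 0,"tx": 0,"ty": 0,"tz": 0,"ax": 0,"ay": 0,"az": 0.84}]'

```text
time: 30.6
tool_pos: [0.5964, -0.2097, 0.2407]
ee_rot: [-3.142, -0.002, 2.398]
wrist_force: [-0.1, 1.6, 0.0]
width: 0.0138
```

```bash
python3 ptr.py pics/p2.png 2>/dev/null; python3 -c "
from h import *
rel([.5967,-.2103,.2415],.6)"
```

```text
red 23 cent 373.049337617908 292.0986797783179 u 369 379 v 289 296
green 20 cent 368.84854227162947 281.8854356225635 u 366 372 v 279 284
369 290.0 8; 370 290.21 37; 371 290.71 44; 372 291.46 46; 373 292.01 44; 374 292.61 36; 375 293.43 38; 376 293.89 35; 377 294.67 13; 378 296.0 2; 379 296.0 2; 
tcp [ 0.5964 -0.2097  0.2407] rot [-3.142e+00 -2.000e-03  2.400e+00] | t [-0.0006 -0.0002 -0.0008] a [-2.0e-03 -1.0e-03  1.8e+00] t=30.8 w=0.0138 F [ 0.3  1.1 -0.1]
```

Request:
step_arm --steps '[{"jaw": 0,"tx": 0,"ty": 0,"tz": 0,"ax": 0,"ay": 0,"az": 0.13},{"jaw": 0,"tx": 0,"ty": 0,"tz": 0,"ax": 0,"ay": 0,"az": 0.26},{"jaw": 0,"tx": 0,"ty": 0,"tz": 0,"ax": 0,"ay": 0,"az": 0.39},{"jaw": 0,"tx": 0,"ty": 0,"tz": 0,"ax": 0,"ay": 0,"az": 0.52},{"jaw": 0,"tx": 0,"ty": 0,"tz": 0,"ax": 0,"ay": 0,"az": 0.65},{"jaw": 0,"tx": 0,"ty": 0,"tz": 0,"ax": 0,"ay": 0,"az": 0.78},{"jaw": 0,"tx": 0,"ty": 0,"tz": 0,"ax": 0,"ay": 0,"az": 0.9},{"jaw": 0,"tx": 0,"ty": 0,"tz": 0,"ax": 0,"ay": 0,"az": 0.9}]'

```text
time: 31.55
tool_pos: [0.5967, -0.2097, 0.2407]
ee_rot: [-3.141, -0.001, 1.502]
wrist_force: [0.7, 0.7, -0.0]
width: 0.0137
```

Request:
step_arm --steps '[{"jaw": 0,"tx": 0,"ty": 0,"tz": 0,"ax": 0,"ay": 0,"az": 0.13},{"jaw": 0,"tx": 0,"ty": 0,"tz": 0,"ax": 0,"ay": 0,"az": 0.26},{"jaw": 0,"tx": 0,"ty": 0,"tz": 0,"ax": 0,"ay": 0,"az": 0.39},{"jaw": 0,"tx": 0,"ty": 0,"tz": 0,"ax": 0,"ay": 0,"az": 0.52},{"jaw": 0,"tx": 0,"ty": 0,"tz": 0,"ax": 0,"ay": 0,"az": 0.65},{"jaw": 0,"tx": 0,"ty": 0,"tz": 0,"ax": 0,"ay": 0,"az": 0.78},{"jaw": 0,"tx": 0,"ty": 0,"tz": 0,"ax": 0,"ay": 0,"az": 0.92},{"jaw": 0,"tx": 0,"ty": 0,"tz": 0,"ax": 0,"ay": 0,"az": 0.92}]'

```text
time: 32.35
tool_pos: [0.597, -0.2098, 0.2407]
ee_rot: [-3.141, -0.001, 0.585]
wrist_force: [1.5, 0.2, 0.0]
width: 0.0141
```

```bash
python3 ptr.py pics/p3.png 2>/dev/null; python3 -c "
from h import *
rel([.5967,-.2103,.2415],.56)"
```

```text
red 22 cent 373.35336133243345 289.40020439939775 u 370 379 v 287 293
green 20 cent 368.8339769124533 281.87644774372023 u 366 372 v 279 284
370 287.47 27; 371 287.89 50; 372 288.49 49; 373 289.12 49; 374 289.8 47; 375 290.47 45; 376 291.04 38; 377 291.68 19; 378 293.0 3; 379 293.0 1; 
tcp [ 0.597  -0.2098  0.2407] rot [-3.141e+00 -1.000e-03  5.860e-01] | t [-0.0005  0.0002 -0.0008] a [-0.001 -0.001  0.026] t=32.5 w=0.0136 F [ 1.8  0.5 -0.9]
```

Request:
step_arm --steps '[{"jaw": 0.5,"tx": 0,"ty": 0,"tz": 0,"ax": 0,"ay": 0,"az": 0},{"jaw": 0.5,"tx": 0,"ty": 0,"tz": 0,"ax": 0,"ay": 0,"az": 0},{"jaw": 0.5,"tx": 0,"ty": 0,"tz": 0,"ax": 0,"ay": 0,"az": 0},{"jaw": 0.5,"tx": 0,"ty": 0,"tz": 0,"ax": 0,"ay": 0,"az": 0},{"jaw": 0.5,"tx": 0,"ty": 0,"tz": -0.03,"ax": 0,"ay": 0,"az": 0},{"jaw": 0.5,"tx": 0,"ty": 0,"tz": -0.06,"ax": 0,"ay": 0,"az": 0},{"jaw": 0.5,"tx": 0,"ty": 0,"tz": -0.07,"ax": 0,"ay": 0,"az": -0.14},{"jaw": 0.5,"tx": 0,"ty": 0,"tz": -0.07,"ax": 0,"ay": 0,"az": -0.28}]'

```text
time: 33.3
tool_pos: [0.5977, -0.2102, 0.3141]
ee_rot: [3.137, -0.002, 0.872]
wrist_force: [-0.9, 0.2, 0.3]
width: 0.0467
```

Request:
step_arm --steps '[{"jaw": 0.5,"tx": 0,"ty": 0,"tz": 0,"ax": 0,"ay": 0,"az": -0.15},{"jaw": 0.5,"tx": 0,"ty": 0,"tz": 0,"ax": 0,"ay": 0,"az": -0.3},{"jaw": 0.5,"tx": 0,"ty": 0,"tz": 0,"ax": 0,"ay": 0,"az": -0.45},{"jaw": 0.5,"tx": 0,"ty": 0,"tz": 0,"ax": 0,"ay": 0,"az": -0.6},{"jaw": 0.5,"tx": 0,"ty": 0,"tz": 0,"ax": 0,"ay": 0,"az": -0.75},{"jaw": 0.5,"tx": 0,"ty": 0,"tz": 0,"ax": 0,"ay": 0,"az": -0.9},{"jaw": 0.5,"tx": 0,"ty": 0,"tz": 0,"ax": 0,"ay": 0,"az": -1.05},{"jaw": 0.5,"tx": 0,"ty": 0,"tz": 0,"ax": 0,"ay": 0,"az": -1.2}]'

```text
time: 34.1
tool_pos: [0.5975, -0.2103, 0.3141]
ee_rot: [3.138, 0.004, 2.072]
wrist_force: [-0.3, 0.0, -0.2]
width: 0.0468
```

Request:
step_arm --steps '[{"jaw": 0.5,"tx": 0,"ty": 0,"tz": 0,"ax": 0,"ay": 0,"az": -0.15},{"jaw": 0.5,"tx": 0,"ty": 0,"tz": 0,"ax": 0,"ay": 0,"az": -0.3},{"jaw": 0.5,"tx": 0,"ty": 0,"tz": 0,"ax": 0,"ay": 0,"az": -0.45},{"jaw": 0.5,"tx": 0,"ty": 0,"tz": 0,"ax": 0,"ay": 0,"az": -0.6},{"jaw": 0.5,"tx": 0,"ty": 0,"tz": 0,"ax": 0,"ay": 0,"az": -0.75},{"jaw": 0.5,"tx": 0,"ty": 0,"tz": 0,"ax": 0,"ay": 0,"az": -0.9},{"jaw": 0.5,"tx": 0,"ty": 0,"tz": 0,"ax": 0,"ay": 0,"az": -1.05},{"jaw": 0.5,"tx": 0,"ty": 0,"tz": 0,"ax": 0,"ay": 0,"az": -1.2}]'

```text
time: 34.9
tool_pos: [0.5974, -0.2103, 0.3141]
ee_rot: [-3.14, 0.004, -3.011]
wrist_force: [-1.0, 0.3, 0.3]
width: 0.0467
```

```bash
python3 knob.py;python3 ptr.py pics/p4.png 2>/dev/null; python3 -c "
from h import *
rel([.5967,-.2100,.2415],3.72);print(get_obs()['joint_positions'])"
```

```text
[ 294  226   47   71 1776] [316.8963964  260.96171171] ztop 0.284002235292557 ((596.5338134765625, -210.47451782226562), (41.38764953613281, 14.043412208557129), 33.415802001953125)
red 21 cent 373.4753807219922 289.52083509799223 u 370 378 v 287 293
green 20 cent 368.8571476355091 281.8861043266446 u 366 372 v 279 284
370 287.51 27; 371 287.92 50; 372 288.48 50; 373 289.16 52; 374 289.88 54; 375 290.49 48; 376 291.15 45; 377 291.71 23; 378 293.0 4; 
tcp [ 0.5975 -0.2103  0.3141] rot [-3.14   0.004 -3.02 ] | t [0.0011 0.0005 0.0726] a [-0.003  0.004 -0.457] t=35.1 w=0.0470 F [ 0.1  0.1 -0.4]
[-4.28232816e-01  2.93129760e-01  8.75073053e-01  6.80260382e-04
  1.96852650e+00 -2.11987344e+00]
```

Request:
step_arm --steps '[{"jaw": 0.5,"tx": 0.001,"ty": 0,"tz": 0,"ax": 0,"ay": 0,"az": -0.14},{"jaw": 0.5,"tx": 0.001,"ty": 0,"tz": 0,"ax": 0,"ay": 0,"az": -0.28},{"jaw": 0.5,"tx": 0.001,"ty": 0,"tz": 0.01,"ax": 0,"ay": 0,"az": -0.39},{"jaw": 0.5,"tx": 0.001,"ty": 0,"tz": 0.03,"ax": 0,"ay": 0,"az": -0.39},{"jaw": 0.5,"tx": 0.001,"ty": 0,"tz": 0.055,"ax": 0,"ay": 0,"az": -0.39},{"jaw": 0.5,"tx": 0.001,"ty": 0,"tz": 0.072,"ax": 0,"ay": 0,"az": -0.39},{"jaw": 0.5,"tx": 0.001,"ty": 0,"tz": 0.073,"ax": 0,"ay": 0,"az": -0.39}]'

```text
time: 35.8
tool_pos: [0.5955, -0.2099, 0.2375]
ee_rot: [3.14, -0.0, -2.632]
wrist_force: [-0.2, 0.0, 0.2]
width: 0.0472
```

Request:
step_arm --steps '[{"jaw": 0,"tx": 0,"ty": 0,"tz": 0,"ax": 0,"ay": 0,"az": 0},{"jaw": 0,"tx": 0,"ty": 0,"tz": 0,"ax": 0,"ay": 0,"az": 0},{"jaw": 0,"tx": 0,"ty": 0,"tz": 0,"ax": 0,"ay": 0,"az": 0},{"jaw": 0,"tx": 0,"ty": 0,"tz": 0,"ax": 0,"ay": 0,"az": 0},{"jaw": 0,"tx": 0,"ty": 0,"tz": 0,"ax": 0,"ay": 0,"az": 0},{"jaw": 0,"tx": 0,"ty": 0,"tz": 0,"ax": 0,"ay": 0,"az": 0}]'

```text
time: 36.4
tool_pos: [0.5959, -0.2105, 0.2386]
ee_rot: [-3.141, 0.001, -2.633]
wrist_force: [1.1, -0.9, 2.2]
width: 0.0141
```

Request:
step_arm --steps '[{"jaw": 0,"tx": 0,"ty": 0,"tz": 0,"ax": 0,"ay": 0,"az": 0.13},{"jaw": 0,"tx": 0,"ty": 0,"tz": 0,"ax": 0,"ay": 0,"az": 0.26},{"jaw": 0,"tx": 0,"ty": 0,"tz": 0,"ax": 0,"ay": 0,"az": 0.39},{"jaw": 0,"tx": 0,"ty": 0,"tz": 0,"ax": 0,"ay": 0,"az": 0.52},{"jaw": 0,"tx": 0,"ty": 0,"tz": 0,"ax": 0,"ay": 0,"az": 0.65},{"jaw": 0,"tx": 0,"ty": 0,"tz": 0,"ax": 0,"ay": 0,"az": 0.78},{"jaw": 0,"tx": 0,"ty": 0,"tz": 0,"ax": 0,"ay": 0,"az": 0.9},{"jaw": 0,"tx": 0,"ty": 0,"tz": 0,"ax": 0,"ay": 0,"az": 0.9}]'

```text
time: 37.2
tool_pos: [0.596, -0.2097, 0.2387]
ee_rot: [3.14, 0.0, 2.751]
wrist_force: [-0.1, 1.5, -0.6]
width: 0.0137
```

Request:
step_arm --steps '[{"jaw": 0,"tx": 0,"ty": 0,"tz": 0,"ax": 0,"ay": 0,"az": 0.13},{"jaw": 0,"tx": 0,"ty": 0,"tz": 0,"ax": 0,"ay": 0,"az": 0.26},{"jaw": 0,"tx": 0,"ty": 0,"tz": 0,"ax": 0,"ay": 0,"az": 0.39},{"jaw": 0,"tx": 0,"ty": 0,"tz": 0,"ax": 0,"ay": 0,"az": 0.52},{"jaw": 0,"tx": 0,"ty": 0,"tz": 0,"ax": 0,"ay": 0,"az": 0.65},{"jaw": 0,"tx": 0,"ty": 0,"tz": 0,"ax": 0,"ay": 0,"az": 0.78},{"jaw": 0,"tx": 0,"ty": 0,"tz": 0,"ax": 0,"ay": 0,"az": 0.9},{"jaw": 0,"tx": 0,"ty": 0,"tz": 0,"ax": 0,"ay": 0,"az": 0.9}]'

```text
time: 38.0
tool_pos: [0.5965, -0.2092, 0.2387]
ee_rot: [3.139, -0.001, 1.854]
wrist_force: [2.0, 1.7, 0.6]
width: 0.0136
```

```bash
python3 ptr.py pics/p5.png 2>/dev/null; python3 -c "
from h import *
rel([.5967,-.2103,.2415],.6)"
```

```text
red 22 cent 373.9542453652444 286.82478045733046 u 370 380 v 285 291
green 17 cent 368.14775724175513 281.33509232151533 u 366 372 v 279 283
370 285.0 9; 371 285.24 32; 372 285.53 43; 373 286.17 47; 374 286.79 49; 375 287.47 45; 376 287.99 39; 377 288.59 26; 378 289.73 5; 379 290.0 3; 380 291.0 2; 
tcp [ 0.5965 -0.2093  0.2387] rot [ 3.139e+00 -1.000e-03  1.855e+00] | t [-0.0011 -0.0001 -0.0029] a [ 1.000e-03 -2.000e-03  1.255e+00] t=38.1 w=0.0136 F [ 3.1  2.2 -0.3]
```

Request:
step_arm --steps '[{"jaw": 0,"tx": -0.001,"ty": 0,"tz": 0,"ax": 0,"ay": 0,"az": 0.13},{"jaw": 0,"tx": -0.001,"ty": 0,"tz": 0,"ax": 0,"ay": 0,"az": 0.26},{"jaw": 0,"tx": -0.001,"ty": 0,"tz": 0,"ax": 0,"ay": 0,"az": 0.39},{"jaw": 0,"tx": -0.001,"ty": 0,"tz": 0,"ax": 0,"ay": 0,"az": 0.52},{"jaw": 0,"tx": -0.001,"ty": 0,"tz": 0,"ax": 0,"ay": 0,"az": 0.65},{"jaw": 0,"tx": -0.001,"ty": 0,"tz": 0,"ax": 0,"ay": 0,"az": 0.78},{"jaw": 0,"tx": -0.001,"ty": 0,"tz": 0,"ax": 0,"ay": 0,"az": 0.9},{"jaw": 0,"tx": -0.001,"ty": 0,"tz": 0,"ax": 0,"ay": 0,"az": 0.9}]'

```text
time: 38.95
tool_pos: [0.5971, -0.2094, 0.2387]
ee_rot: [3.141, -0.004, 0.958]
wrist_force: [3.5, 3.1, 0.1]
width: 0.0137
```

Request:
step_arm --steps '[{"jaw": 0,"tx": 0,"ty": 0,"tz": 0,"ax": 0,"ay": 0,"az": 0.1},{"jaw": 0,"tx": 0,"ty": 0,"tz": 0,"ax": 0,"ay": 0,"az": 0.2},{"jaw": 0,"tx": 0,"ty": 0,"tz": 0,"ax": 0,"ay": 0,"az": 0.2},{"jaw": 0,"tx": 0,"ty": 0,"tz": 0,"ax": 0,"ay": 0,"az": 0.2},{"jaw": 0,"tx": 0,"ty": 0,"tz": 0,"ax": 0,"ay": 0,"az": 0.2},{"jaw": 0,"tx": 0,"ty": 0,"tz": 0,"ax": 0,"ay": 0,"az": 0.2}]'

```text
time: 39.55
tool_pos: [0.5973, -0.2095, 0.2387]
ee_rot: [3.142, -0.004, 0.76]
wrist_force: [2.1, 2.1, -0.9]
width: 0.0137
```

```bash
python3 ptr.py pics/p6.png 2>/dev/null; python3 -c "
from h import *
rel([.5967,-.2103,.2415],.6)"
```

```text
red 21 cent 374.5548320512265 285.3629255640996 u 371 380 v 283 289
green 11 cent 367.468085106383 280.94326222196537 u 366 369 v 279 282
371 283.0 15; 372 283.59 34; 373 284.42 42; 374 284.99 42; 375 285.57 34; 376 286.39 34; 377 286.86 34; 378 287.79 11; 379 288.85 4; 380 289.0 4; 
tcp [ 0.5973 -0.2095  0.2387] rot [ 3.142 -0.004  0.759] | t [-0.001   0.0002 -0.0028] a [-0.    -0.004  0.159] t=39.7 w=0.0137 F [ 2.7  1.9 -0.2]
```

View pics/p6.png

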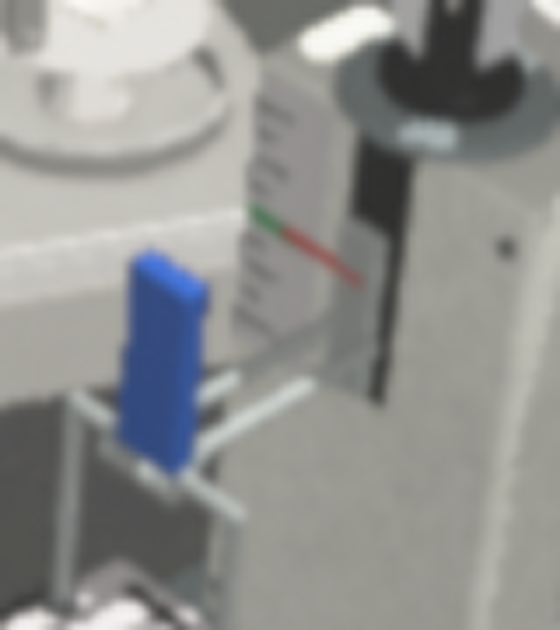

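```bash
python3 - <<'E'
from h import *
c=cam("scene");b=np.array([.557,-.200,.185]);f=np.array([-.9687,-.2484,0]);l=np.array([-.2484,.9687,0])
p=proj(c,b);print(p,"out10mm",proj(c,b+.01*f)-p,"left10",proj(c,b+.01*l)-p,"up10",proj(c,b+[0,0,.01])-p)
E
```

```text
[372.17309189 287.63528939] out10mm [-3.24018306  1.78927023] left10 [-3.42990261 -2.19782045] up10 [ 0.42849887 -3.79842595]
```

Request:
step_arm --steps '[{"jaw": 0.5,"tx": 0,"ty": 0,"tz": 0,"ax": 0,"ay": 0,"az": 0},{"jaw": 0.5,"tx": 0,"ty": 0,"tz": 0,"ax": 0,"ay": 0,"az": 0},{"jaw": 0.5,"tx": 0,"ty": 0,"tz": 0,"ax": 0,"ay": 0,"az": 0},{"jaw": 0.5,"tx": 0,"ty": 0,"tz": 0,"ax": 0,"ay": 0,"az": 0},{"jaw": 0.5,"tx": 0,"ty": 0,"tz": -0.02,"ax": 0,"ay": 0,"az": 0},{"jaw": 0.5,"tx": 0,"ty": 0,"tz": -0.05,"ax": 0,"ay": 0,"az": 0},{"jaw": 0.5,"tx": 0,"ty": 0,"tz": -0.09,"ax": 0,"ay": 0,"az": 0},{"jaw": 0.5,"tx": 0,"ty": 0,"tz": -0.1,"ax": 0,"ay": 0,"az": 0}]'

```text
time: 40.5
tool_pos: [0.5977, -0.2102, 0.3442]
ee_rot: [3.134, -0.007, 0.759]
wrist_force: [-0.0, -0.5, 1.2]
width: 0.0471
```

```bash
python3 ptr.py pics/p7.png 2>/dev/null; python3 -c "
from h import *
rel([.36,-.20,.34],.76)"
```

```text
red 21 cent 374.54765356495886 285.35839127474213 u 371 380 v 283 289
green 11 cent 367.4748203606717 280.9460431595445 u 366 369 v 279 282
371 283.0 15; 372 283.6 32; 373 284.43 41; 374 284.99 42; 375 285.59 33; 376 286.39 33; 377 286.85 35; 378 287.8 10; 379 288.75 4; 380 289.0 4; 
tcp [ 0.5972 -0.2099  0.3387] rot [ 3.141 -0.004  0.759] | t [-0.1653 -0.1703 -0.0022] a [ 0.001 -0.004 -0.001] t=40.6 w=0.0468 F [-0.4 -0.2 -1.7]
```

Request:
step_arm --steps '[{"jaw": 0.5,"tx": -0.04,"ty": -0.04,"tz": 0,"ax": 0,"ay": 0,"az": 0.1},{"jaw": 0.5,"tx": -0.07,"ty": -0.07,"tz": 0,"ax": 0,"ay": 0,"az": 0.2},{"jaw": 0.5,"tx": -0.1,"ty": -0.09,"tz": 0,"ax": 0,"ay": 0,"az": 0.3},{"jaw": 0.5,"tx": -0.13,"ty": -0.11,"tz": 0,"ax": 0,"ay": 0,"az": 0.42},{"jaw": 0.5,"tx": -0.13,"ty": -0.11,"tz": 0,"ax": 0,"ay": 0,"az": 0.54},{"jaw": 0.5,"tx": -0.13,"ty": -0.11,"tz": 0,"ax": 0,"ay": 0,"az": 0.66},{"jaw": 0.5,"tx": -0.13,"ty": -0.11,"tz": 0,"ax": 0,"ay": 0,"az": 0.76},{"jaw": 0.5,"tx": -0.13,"ty": -0.11,"tz": 0,"ax": 0,"ay": 0,"az": 0.76}]'

```text
time: 41.45
tool_pos: [0.4263, -0.2192, 0.3353]
ee_rot: [-3.137, 0.0, -0.001]
wrist_force: [-0.3, 0.3, 0.9]
width: 0.0468
```

```bash
python3 - <<'E'
from h import *
def f(p,P,tag):
    p=p.astype(int);r,g,b=p[...,0],p[...,1],p[...,2]
    roi=np.zeros((480,640),bool);roi[:130,130:330]=1
    for n,m in(("red",(r-np.maximum(g,b)>60)),("green",(g-np.maximum(r,b)>25))):
        X=P[m&roi];X=X[(X[:,2]>.12)&(X[:,2]<.22)];v,u=np.nonzero(m&roi)
        if len(X)>3:print(tag,n,len(X),"px",u.mean().round(1),v.mean().round(1),"u",u.min(),u.max(),"v",v.min(),v.max(),"xyz med",(np.median(X,0)*1000).round(1),"leftmost",(X[X[:,1]>np.percentile(X[:,1],70)].mean(0)*1000).round(1),"rightmost",(X[X[:,1]<np.percentile(X[:,1],30)].mean(0)*1000).round(1))
f(cv2.imread("pics/w9.png")[:,:,::-1],np.load("pics/P9.npy"),"w9")
c=cam("wrist");p,d=snapshot("wrist");P=cloud("wrist",d,c);cv2.imwrite("pics/w10.png",p[:,:,::-1]);f(p,P,"now")
rel([.42,-.26,.34],0)
E
```

```text
w9 red 147 px 229.7 37.3 u 214 246 v 32 43 xyz med [ 560.6 -200.5  193.4] leftmost [ 558.7 -192.7  193.2] rightmost [ 562.4 -207.8  193.3]
w9 green 36 px 222.5 51.4 u 191 290 v 35 94 xyz med [ 560.8 -180.   186.1] leftmost [ 559.1 -173.9  186.4] rightmost [ 562.7 -187.6  186. ]
now red 107 px 293.3 58.6 u 280 307 v 54 63 xyz med [ 560.6 -200.5  190.1] leftmost [ 558.9 -193.3  190.2] rightmost [ 562.6 -208.   189.3]
now green 5 px 318.2 96.0 u 257 326 v 57 104 xyz med [ 558.8 -173.2  186.4] leftmost [ 558.6 -171.9  186. ] rightmost [ 561.5 -182.7  185.7]
tcp [ 0.4265 -0.2192  0.3356] rot [-3.137e+00 -0.000e+00  1.000e-03] | t [-0.0065  0.0408 -0.0046] a [-0.005 -0.     0.001] t=41.5 w=0.0470 F [-0.3 -0.7  0. ]
```

```bash
python3 -c "
from h import *
rel([.5967,-.2101,.325],.76)"
```

```text
tcp [ 0.4265 -0.2192  0.3356] rot [-3.137e+00 -0.000e+00  1.000e-03] | t [ 0.1702 -0.0089  0.0107] a [-0.004 -0.002 -0.759] t=41.5 w=0.0470 F [-0.3 -0.7  0. ]
```

Request:
step_arm --steps '[{"jaw": 0.5,"tx": 0.02,"ty": -0.009,"tz": 0,"ax": 0,"ay": 0,"az": -0.14},{"jaw": 0.5,"tx": 0.04,"ty": -0.009,"tz": 0,"ax": 0,"ay": 0,"az": -0.28},{"jaw": 0.5,"tx": 0.07,"ty": -0.009,"tz": 0,"ax": -0.004,"ay": 0,"az": -0.42},{"jaw": 0.5,"tx": 0.11,"ty": -0.009,"tz": 0,"ax": -0.004,"ay": 0,"az": -0.56},{"jaw": 0.5,"tx": 0.15,"ty": -0.009,"tz": 0,"ax": -0.004,"ay": 0,"az": -0.7},{"jaw": 0.5,"tx": 0.17,"ty": -0.009,"tz": 0.01,"ax": -0.004,"ay": -0.002,"az": -0.759},{"jaw": 0.5,"tx": 0.17,"ty": -0.009,"tz": 0.01,"ax": -0.004,"ay": -0.002,"az": -0.759},{"jaw": 0.5,"tx": 0.17,"ty": -0.009,"tz": 0.01,"ax": -0.004,"ay": -0.002,"az": -0.759}]'

```text
time: 42.3
tool_pos: [0.596, -0.2098, 0.3238]
ee_rot: [-3.138, 0.002, 0.76]
wrist_force: [0.5, -1.1, -0.5]
width: 0.0472
```

```bash
python3 -c "
from h import *
rel([.5967,-.2101,.241],.76)"
```

```text
tcp [ 0.596  -0.2098  0.3238] rot [-3.138e+00  2.000e-03  7.600e-01] | t [0.0005 0.001  0.0828] a [-0.004  0.002 -0.   ] t=42.3 w=0.0472 F [ 0.5 -1.1 -0.5]
```

Request:
step_arm --steps '[{"jaw": 0.5,"tx": 0,"ty": 0.0005,"tz": 0.03,"ax": -0.003,"ay": 0.002,"az": 0},{"jaw": 0.5,"tx": 0,"ty": 0.0005,"tz": 0.055,"ax": -0.003,"ay": 0.002,"az": 0},{"jaw": 0.5,"tx": 0,"ty": 0.0005,"tz": 0.075,"ax": -0.003,"ay": 0.002,"az": 0},{"jaw": 0.5,"tx": 0,"ty": 0.0005,"tz": 0.083,"ax": -0.003,"ay": 0.002,"az": 0},{"jaw": 0.5,"tx": 0,"ty": 0.0005,"tz": 0.083,"ax": -0.003,"ay": 0.002,"az": 0}]'

```text
time: 42.8
tool_pos: [0.5947, -0.2101, 0.2405]
ee_rot: [-3.139, 0.001, 0.759]
wrist_force: [-0.9, -1.1, 0.4]
width: 0.0468
```

Request:
step_arm --steps '[{"jaw": 0,"tx": 0,"ty": 0,"tz": 0,"ax": 0,"ay": 0,"az": 0},{"jaw": 0,"tx": 0,"ty": 0,"tz": 0,"ax": 0,"ay": 0,"az": 0},{"jaw": 0,"tx": 0,"ty": 0,"tz": 0,"ax": 0,"ay": 0,"az": 0},{"jaw": 0,"tx": 0,"ty": 0,"tz": 0,"ax": 0,"ay": 0,"az": 0},{"jaw": 0,"tx": 0,"ty": 0,"tz": 0,"ax": 0,"ay": 0,"az": 0},{"jaw": 0,"tx": 0,"ty": 0,"tz": 0,"ax": 0,"ay": 0,"az": 0}]'

```text
time: 43.4
tool_pos: [0.5957, -0.2109, 0.2412]
ee_rot: [3.14, -0.0, 0.759]
wrist_force: [3.4, -1.5, 1.7]
width: 0.0135
```

Request:
step_arm --steps '[{"jaw": 0,"tx": 0,"ty": 0,"tz": 0,"ax": 0,"ay": 0,"az": -0.14},{"jaw": 0,"tx": 0,"ty": 0,"tz": 0,"ax": 0,"ay": 0,"az": -0.28},{"jaw": 0,"tx": 0,"ty": 0,"tz": 0,"ax": 0,"ay": 0,"az": -0.42},{"jaw": 0,"tx": 0,"ty": 0,"tz": 0,"ax": 0,"ay": 0,"az": -0.56},{"jaw": 0,"tx": 0,"ty": 0,"tz": 0,"ax": 0,"ay": 0,"az": -0.7},{"jaw": 0,"tx": 0,"ty": 0,"tz": 0,"ax": 0,"ay": 0,"az": -0.84},{"jaw": 0,"tx": 0,"ty": 0,"tz": 0,"ax": 0,"ay": 0,"az": -0.98},{"jaw": 0,"tx": 0,"ty": 0,"tz": 0,"ax": 0,"ay": 0,"az": -1.07}]'

```text
time: 44.2
tool_pos: [0.597, -0.2113, 0.2413]
ee_rot: [3.138, 0.003, 1.833]
wrist_force: [4.4, -1.9, -0.2]
width: 0.0137
```

Request:
step_arm --steps '[{"jaw": 0,"tx": 0,"ty": 0,"tz": 0,"ax": 0,"ay": 0,"az": 0},{"jaw": 0.5,"tx": 0,"ty": 0,"tz": 0,"ax": 0,"ay": 0,"az": 0},{"jaw": 0.5,"tx": 0,"ty": 0,"tz": 0,"ax": 0,"ay": 0,"az": 0},{"jaw": 0.5,"tx": 0,"ty": 0,"tz": 0,"ax": 0,"ay": 0,"az": 0},{"jaw": 0.5,"tx": 0,"ty": 0,"tz": 0,"ax": 0,"ay": 0,"az": 0},{"jaw": 0.5,"tx": 0,"ty": 0,"tz": -0.03,"ax": 0,"ay": 0,"az": 0},{"jaw": 0.5,"tx": 0,"ty": 0,"tz": -0.07,"ax": 0,"ay": 0,"az": 0},{"jaw": 0.5,"tx": 0,"ty": 0,"tz": -0.1,"ax": 0,"ay": 0,"az": 0}]'

```text
time: 45.0
tool_pos: [0.5964, -0.211, 0.3435]
ee_rot: [3.137, 0.003, 1.833]
wrist_force: [0.0, -0.2, 0.3]
width: 0.0472
```

```bash
python3 ptr.py pics/p8.png 2>/dev/null; python3 -c "
from h import *
rel([.34,-.219,.335],0)"
```

```text
red 21 cent 373.827382169451 286.7214295251029 u 370 380 v 285 291
green 16 cent 368.2000021045237 281.38441735725564 u 366 371 v 279 283
370 285.0 8; 371 285.24 31; 372 285.53 43; 373 286.2 47; 374 286.64 43; 375 287.45 42; 376 288.01 37; 377 288.6 25; 378 290.0 1; 379 290.0 1; 380 291.0 2; 
tcp [ 0.5973 -0.2114  0.3445] rot [3.134 0.006 1.833] | t [ 0.0594 -0.2505  0.0071] a [ 0.011 -0.003  1.833] t=45.1 w=0.0467 F [ 0.3  0.1 -0.1]
```

Request:
step_arm --steps '[{"jaw": 0.5,"tx": 0.01,"ty": -0.05,"tz": 0,"ax": 0,"ay": 0,"az": 0.14},{"jaw": 0.5,"tx": 0.02,"ty": -0.1,"tz": 0,"ax": 0,"ay": 0,"az": 0.28},{"jaw": 0.5,"tx": 0.035,"ty": -0.15,"tz": 0,"ax": 0,"ay": 0,"az": 0.42},{"jaw": 0.5,"tx": 0.05,"ty": -0.2,"tz": 0,"ax": 0,"ay": 0,"az": 0.57},{"jaw": 0.5,"tx": 0.055,"ty": -0.225,"tz": 0,"ax": 0,"ay": 0,"az": 0.72},{"jaw": 0.5,"tx": 0.055,"ty": -0.225,"tz": 0,"ax": 0,"ay": 0,"az": 0.87},{"jaw": 0.5,"tx": 0.055,"ty": -0.225,"tz": 0,"ax": 0,"ay": 0,"az": 1.02},{"jaw": 0.5,"tx": 0.055,"ty": -0.225,"tz": 0,"ax": 0,"ay": 0,"az": 1.17}]'

```text
time: 45.95
tool_pos: [0.3648, -0.2162, 0.3402]
ee_rot: [3.136, -0.004, 0.656]
wrist_force: [0.5, -0.2, 0.1]
width: 0.0475
```

Request:
step_arm --steps '[{"jaw": 0.5,"tx": 0,"ty": 0,"tz": 0,"ax": 0,"ay": 0,"az": 0.15},{"jaw": 0.5,"tx": 0,"ty": 0,"tz": 0,"ax": 0,"ay": 0,"az": 0.3},{"jaw": 0.5,"tx": 0,"ty": 0,"tz": 0,"ax": 0,"ay": 0,"az": 0.45},{"jaw": 0.5,"tx": 0,"ty": 0,"tz": 0,"ax": 0,"ay": 0,"az": 0.6},{"jaw": 0.5,"tx": 0,"ty": 0,"tz": 0,"ax": 0,"ay": 0,"az": 0.66},{"jaw": 0.5,"tx": 0,"ty": 0,"tz": 0,"ax": 0,"ay": 0,"az": 0.66}]'

```text
time: 46.55
tool_pos: [0.3643, -0.2157, 0.338]
ee_rot: [-3.141, -0.004, -0.004]
wrist_force: [-0.5, -0.2, 0.8]
width: 0.0466
```

Request:
step_arm --steps '[{"jaw": 0.5,"tx": 0,"ty": 0,"tz": 0.01,"ax": 0,"ay": 0.14,"az": 0},{"jaw": 0.5,"tx": 0,"ty": 0,"tz": 0.02,"ax": 0,"ay": 0.28,"az": 0},{"jaw": 0.5,"tx": 0,"ty": 0,"tz": 0.03,"ax": 0,"ay": 0.42,"az": 0},{"jaw": 0.5,"tx": 0,"ty": 0,"tz": 0.04,"ax": 0,"ay": 0.56,"az": 0},{"jaw": 0.5,"tx": 0,"ty": 0,"tz": 0.05,"ax": 0,"ay": 0.7,"az": 0},{"jaw": 0.5,"tx": 0,"ty": 0,"tz": 0.06,"ax": 0,"ay": 0.84,"az": 0},{"jaw": 0.5,"tx": 0,"ty": 0,"tz": 0.06,"ax": 0,"ay": 0.84,"az": 0},{"jaw": 0.5,"tx": 0,"ty": 0,"tz": 0.06,"ax": 0,"ay": 0.84,"az": 0}]'

```text
time: 47.35
tool_pos: [0.3639, -0.2163, 0.2772]
ee_rot: [-3.139, -0.842, -0.009]
wrist_force: [0.5, -0.4, 0.6]
width: 0.047
```

```bash
python3 - <<'E'
from h import *
rel([.36,-.22,.26],0)
c=cam("wrist");p,d=snapshot("wrist");P=cloud("wrist",d,c);cv2.imwrite("pics/w11.png",p[:,:,::-1])
q=p.astype(int);r,g,b=q[...,0],q[...,1],q[...,2]
f=np.array([-.9687,-.2484]);l=np.array([-.2484,.9687]);o=np.array([.5607,-.2005])
ms={}
for n,m in(("red",(r-np.maximum(g,b)>50)),("green",(g-np.maximum(r,b)>25))):
    m=m&(P[...,2]>.12)&(P[...,2]<.22)&(abs(P[...,0]-.56)<.02)&(abs(P[...,1]+.19)<.05);X=P[m]*1000;v,u=np.nonzero(m)
    print(n,len(X),"u",u.min(),u.max(),"v",v.min(),v.max(),"med",np.median(X,0).round(1),"z",np.percentile(X[:,2],[2,25,75,98]).round(1),"out",np.median((X[:,:2]/1000-o)@f*1000).round(1),"lat",np.percentile((X[:,:2]/1000-o)@l*1000,[2,98]).round(1))
    ms[n]=(u,v)
u,v=ms["green"];a,b2=u.min()-70,v.min()-60
cv2.imwrite("pics/w11c.png",cv2.resize(p[max(0,b2):b2+160,max(0,a):a+200,::-1],None,fx=4,fy=3.75,interpolation=2))
# tests at px
for n in ms:
  u,v=ms[n]
  for uu in sorted(set(u))[::4]: print(n,uu,v[u==uu].mean().round(1),(P[int(v[u==uu].mean().round()),uu]*1000).round(1))
E
```

```text
tcp [ 0.3639 -0.2163  0.2772] rot [-3.139 -0.842 -0.009] | t [-0.0154  0.0037  0.0085] a [ 0.001 -0.842 -0.007] t=47.4 w=0.0470 F [ 0.5 -0.4  0.6]
red 66 u 288 311 v 146 151 med [ 560.3 -201.5  185.4] z [183.9 185.1 185.8 186.6] out 0.8 lat [-11.5  10.2]
green 52 u 269 288 v 147 152 med [ 560.3 -179.7  184.2] z [182.3 183.3 185.5 186.3] out -4.9 lat [11.  29.1]
red 288 151.0 [ 556.2 -189.9  186.6]
red 292 150.0 [ 558.9 -193.7  185.3]
red 296 149.5 [ 558.2 -197.6  185.9]
red 300 149.0 [ 559.9 -201.5  185.6]
red 304 148.0 [ 561.4 -205.4  185.4]
red 308 147.5 [ 560.6 -209.4  186.1]
green 269 151.5 [ 557.6 -171.1  184. ]
green 273 151.0 [ 560.5 -174.7  182.5]
green 277 150.0 [ 561.  -178.7  183.3]
green 281 149.5 [ 560.6 -182.7  183.7]
green 285 148.0 [ 562.9 -186.6  184.1]
```

View pics/w11c.png

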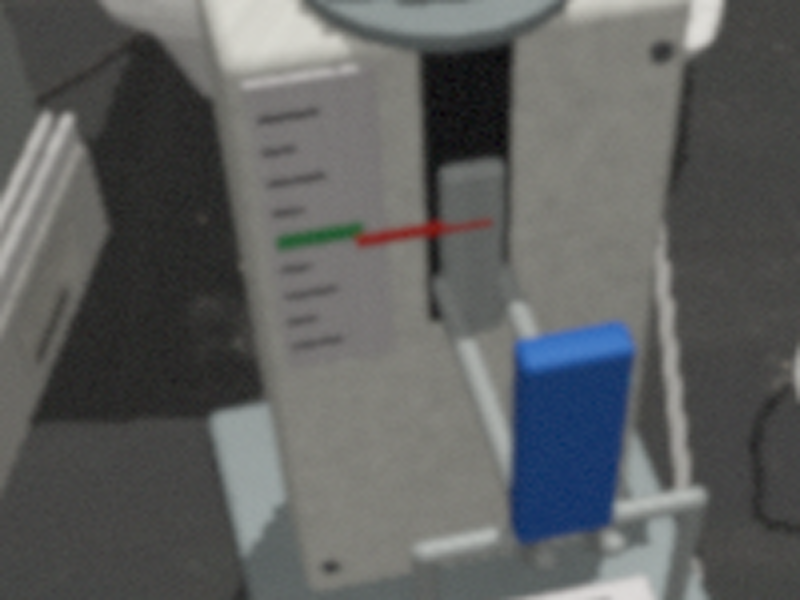

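```bash
python3 - <<'E'
from h import *
p,d=snapshot("top");P=cloud("top",d)
for q,h,s in(("drum_mid",.042,(.4318,.310)),("ring_mid",.047,(.447,.3995)),("cube_mid",.056,(.423,.2235))):
    for r in silhouettes("top",q)[:4]:
        m=r["pixels"]&(abs(P[...,2]-h)<.012);X=P[m]
        if len(X)>20: print(q,round(r["confidence"],2),np.round(r["rect"]),X.mean(0).round(4),"bbox mid",((X.max(0)+X.min(0))/2).round(4),"slot",s)
for q in("glass_beaker","timer","weight_big"):
    for r in silhouettes("top",q)[:2]: print(q,r["confidence"],np.round(r["rect"]))
E
```

```text
drum_mid 0.52 [206. 273. 230. 295.] [0.4317 0.3143 0.0413] bbox mid [0.4321 0.3147 0.0407] slot (0.4318, 0.31)
ring_mid 0.75 [173. 268. 193. 284.] [0.4577 0.4111 0.0471] bbox mid [0.457  0.4109 0.0465] slot (0.447, 0.3995)
ring_mid 0.66 [211. 200. 232. 217.] [0.6531 0.3039 0.0424] bbox mid [0.6542 0.3041 0.043 ] slot (0.447, 0.3995)
ring_mid 0.66 [142. 256. 160. 274.] [0.5015 0.4969 0.0421] bbox mid [0.5019 0.4968 0.0421] slot (0.447, 0.3995)
glass_beaker 0.71 [449. 168. 485. 205.]
timer 0.94 [360. 288. 389. 314.]
```

Request:
step_arm --steps '[{"jaw": 0.5,"tx": 0,"ty": 0,"tz": -0.01,"ax": 0,"ay": -0.14,"az": 0},{"jaw": 0.5,"tx": 0,"ty": 0,"tz": -0.02,"ax": 0,"ay": -0.28,"az": 0},{"jaw": 0.5,"tx": 0,"ty": 0,"tz": -0.03,"ax": 0,"ay": -0.42,"az": 0},{"jaw": 0.5,"tx": 0,"ty": 0,"tz": -0.04,"ax": 0,"ay": -0.56,"az": 0},{"jaw": 0.5,"tx": 0,"ty": 0,"tz": -0.05,"ax": 0,"ay": -0.7,"az": 0},{"jaw": 0.5,"tx": 0,"ty": 0,"tz": -0.06,"ax": 0,"ay": -0.842,"az": 0},{"jaw": 0.5,"tx": 0,"ty": 0,"tz": -0.06,"ax": 0,"ay": -0.842,"az": 0}]'

```text
time: 48.45
tool_pos: [0.3242, -0.2147, 0.3194]
ee_rot: [3.14, -0.0, 0.007]
wrist_force: [0.4, -0.5, 0.6]
width: 0.0468
```

```bash
python3 -c "
from h import *
rel([.33,.10,.33],1.2)"
```

```text
tcp [ 0.3242 -0.2147  0.3194] rot [ 3.14  -0.     0.007] | t [ 0.008  -0.3146 -0.0109] a [ 1.000e-03  0.000e+00 -1.193e+00] t=48.5 w=0.0468 F [ 0.4 -0.5  0.6]
```

Request:
step_arm --steps '[{"jaw": 0.7,"tx": 0,"ty": -0.045,"tz": 0,"ax": 0,"ay": 0,"az": -0.14},{"jaw": 0.7,"tx": 0,"ty": -0.09,"tz": 0,"ax": 0,"ay": 0,"az": -0.28},{"jaw": 0.7,"tx": 0,"ty": -0.135,"tz": 0,"ax": 0,"ay": 0,"az": -0.42},{"jaw": 0.7,"tx": 0,"ty": -0.18,"tz": 0,"ax": 0,"ay": 0,"az": -0.57},{"jaw": 0.7,"tx": 0,"ty": -0.225,"tz": 0,"ax": 0,"ay": 0,"az": -0.72},{"jaw": 0.7,"tx": 0,"ty": -0.27,"tz": 0,"ax": 0,"ay": 0,"az": -0.87},{"jaw": 0.7,"tx": 0,"ty": -0.315,"tz": 0,"ax": 0,"ay": 0,"az": -1.02},{"jaw": 0.7,"tx": 0,"ty": -0.36,"tz": 0,"ax": 0,"ay": 0,"az": -1.17}]'

```text
time: 49.25
tool_pos: [0.3209, 0.1471, 0.3193]
ee_rot: [3.139, -0.003, 1.183]
wrist_force: [1.3, -0.5, -0.2]
width: 0.0657
```

```bash
python3 -c "
from h import *
rel([.42,.26,.25],1.571)"
```

```text
tcp [0.3209 0.1471 0.3193] rot [ 3.139e+00 -3.000e-03  1.183e+00] | t [0.1418 0.0489 0.0698] a [ 0.003 -0.002 -0.388] t=49.2 w=0.0657 F [ 1.3 -0.5 -0.2]
```

Request:
step_arm --steps '[{"jaw": 0.75,"tx": 0.04,"ty": 0,"tz": 0.01,"ax": 0,"ay": 0,"az": -0.13},{"jaw": 0.75,"tx": 0.09,"ty": 0.02,"tz": 0.02,"ax": 0,"ay": 0,"az": -0.26},{"jaw": 0.75,"tx": 0.13,"ty": 0.04,"tz": 0.04,"ax": 0.003,"ay": 0,"az": -0.388},{"jaw": 0.75,"tx": 0.142,"ty": 0.049,"tz": 0.07,"ax": 0.003,"ay": 0,"az": -0.388},{"jaw": 0.75,"tx": 0.142,"ty": 0.049,"tz": 0.07,"ax": 0.003,"ay": 0,"az": -0.388},{"jaw": 0.75,"tx": 0.142,"ty": 0.049,"tz": 0.07,"ax": 0.003,"ay": 0,"az": -0.388},{"jaw": 0.75,"tx": 0.142,"ty": 0.049,"tz": 0.07,"ax": 0.003,"ay": 0,"az": -0.388}]'

```text
time: 49.95
tool_pos: [0.4202, 0.2597, 0.2523]
ee_rot: [3.138, -0.004, 1.57]
wrist_force: [0.6, -0.5, -0.6]
width: 0.0705
```

```bash
cat > chk.py <<'E'
from h import *
c=cam("wrist");p,d=snapshot("wrist");P=cloud("wrist",d,c);cv2.imwrite("pics/w12.png",p[:,:,::-1])
for n,s,h in(("drum",(.4318,.310),.042),("ring",(.447,.3995),.047),("cube",(.423,.2235),.056)):
    m=(abs(P[...,0]-s[0])<.06)&(abs(P[...,1]-s[1])<.05)&(P[...,2]>h-.009)&(P[...,2]<h+.012)
    k,l,st,ce=cv2.connectedComponentsWithStats(m.astype(np.uint8))
    if k<2:print(n,"none");continue
    X=P[l==1+np.argmax(st[1:,4])]
    (cx,cy),w,a=cv2.minAreaRect(X[:,:2].astype(np.float32)*1000)
    A=np.c_[X[:,:2]-X[:,:2].mean(0),np.ones(len(X))];co=np.linalg.lstsq(A,X[:,2],rcond=None)[0]
    print(n,len(X),"centre",round(cx,1),round(cy,1),"size",np.round(w,1),round(a,1),"slot",s,"off mm",np.hypot(cx-s[0]*1e3,cy-s[1]*1e3).round(1),"z",co[2].round(4),"tilt",np.hypot(*co[:2]).round(3))
# ring tray walls: height map
for n,s in(("ring",(.447,.3995)),):
    g=cv2.cvtColor(p,cv2.COLOR_RGB2GRAY);m=((g>150)&(abs(P[...,0]-s[0])<.07)&(abs(P[...,1]-s[1])<.05)&(P[...,2]<.02)).astype(np.uint8)
    m=cv2.morphologyEx(m,cv2.MORPH_OPEN,np.ones((3,3)));X=P[m>0];print("tray px x",np.percentile(X[:,0],[1,99]).round(4),"y",np.percentile(X[:,1],[1,99]).round(4))
rel([.457,.408,.08],np.pi/2)
E
python3 chk.py
```

```text
drum 1906 centre 431.4 311.4 size [48.1 48.2] 89.7 slot (0.4318, 0.31) off mm 1.4 z 0.0397 tilt 0.001
ring 1172 centre 457.2 407.3 size [49.5 49.4] 11.6 slot (0.447, 0.3995) off mm 12.8 z 0.0465 tilt 0.053
cube 2324 centre 424.3 223.3 size [50.6 50. ] 90.0 slot (0.423, 0.2235) off mm 1.4 z 0.0542 tilt 0.01
tray px x [0.3908 0.488 ] y [0.3587 0.4369]
tcp [0.4203 0.2597 0.2526] rot [ 3.137 -0.005  1.57 ] | t [0.1475 0.0358 0.1735] a [ 0.005 -0.005 -0.001] t=50.0 w=0.0707 F [-0.1 -0.4  0.1]
```

Request:
step_arm --steps '[{"jaw": 0.75,"tx": 0.045,"ty": 0.01,"tz": 0.04,"ax": 0.005,"ay": -0.005,"az": 0},{"jaw": 0.75,"tx": 0.09,"ty": 0.02,"tz": 0.07,"ax": 0.005,"ay": -0.005,"az": 0},{"jaw": 0.75,"tx": 0.135,"ty": 0.03,"tz": 0.1,"ax": 0.005,"ay": -0.005,"az": 0},{"jaw": 0.75,"tx": 0.1475,"ty": 0.036,"tz": 0.14,"ax": 0.005,"ay": -0.005,"az": 0},{"jaw": 0.75,"tx": 0.1475,"ty": 0.036,"tz": 0.17,"ax": 0.005,"ay": -0.005,"az": 0},{"jaw": 0.75,"tx": 0.1475,"ty": 0.036,"tz": 0.175,"ax": 0.005,"ay": -0.005,"az": 0},{"jaw": 0.75,"tx": 0.1475,"ty": 0.036,"tz": 0.175,"ax": 0.005,"ay": -0.005,"az": 0}]'

```text
time: 50.7
tool_pos: [0.4571, 0.4074, 0.0793]
ee_rot: [-3.141, 0.001, 1.57]
wrist_force: [1.0, 0.6, 1.5]
width: 0.0707
```

```bash
python3 -c "
from h import *
rel([.457,.4075,-.001],1.571)"
```

```text
tcp [0.4571 0.4074 0.0793] rot [-3.141e+00  1.000e-03  1.570e+00] | t [ 0.0001 -0.0001  0.0803] a [-0.     0.001 -0.001] t=50.7 w=0.0707 F [1.  0.6 1.5]
```

Request:
step_arm --steps '[{"jaw": 0.75,"tx": 0,"ty": 0,"tz": 0.03,"ax": 0,"ay": 0,"az": 0},{"jaw": 0.75,"tx": 0,"ty": 0,"tz": 0.06,"ax": 0,"ay": 0,"az": 0},{"jaw": 0.75,"tx": 0,"ty": 0,"tz": 0.08,"ax": 0,"ay": 0,"az": 0},{"jaw": 0.75,"tx": 0,"ty": 0,"tz": 0.08,"ax": 0,"ay": 0,"az": 0},{"jaw": 0,"tx": 0,"ty": 0,"tz": 0.08,"ax": 0,"ay": 0,"az": 0},{"jaw": 0,"tx": 0,"ty": 0,"tz": 0.08,"ax": 0,"ay": 0,"az": 0},{"jaw": 0,"tx": 0,"ty": 0,"tz": 0.08,"ax": 0,"ay": 0,"az": 0},{"jaw": 0,"tx": 0,"ty": 0,"tz": 0.08,"ax": 0,"ay": 0,"az": 0}]'

```text
time: 51.5
tool_pos: [0.4585, 0.4084, 0.0022]
ee_rot: [3.138, -0.002, 1.57]
wrist_force: [-1.3, -0.8, 6.9]
width: 0.0496
```

Request:
step_arm --steps '[{"jaw": 0,"tx": 0,"ty": 0,"tz": 0,"ax": 0,"ay": 0,"az": 0},{"jaw": 0,"tx": 0,"ty": 0,"tz": 0,"ax": 0,"ay": 0,"az": 0},{"jaw": 0,"tx": 0,"ty": 0,"tz": -0.008,"ax": 0,"ay": 0,"az": 0},{"jaw": 0,"tx": -0.004,"ty": -0.004,"tz": -0.008,"ax": 0,"ay": 0,"az": 0},{"jaw": 0,"tx": -0.0085,"ty": -0.009,"tz": -0.008,"ax": 0,"ay": 0,"az": 0},{"jaw": 0,"tx": -0.0085,"ty": -0.009,"tz": -0.006,"ax": 0,"ay": 0,"az": 0},{"jaw": 0,"tx": -0.0085,"ty": -0.009,"tz": 0.0,"ax": 0,"ay": 0,"az": 0},{"jaw": 0,"tx": -0.0085,"ty": -0.009,"tz": 0.0,"ax": 0,"ay": 0,"az": 0}]'

```text
time: 52.3
tool_pos: [0.4496, 0.4, 0.0021]
ee_rot: [3.138, -0.002, 1.57]
wrist_force: [-0.3, 1.0, 0.2]
width: 0.0494
```

Request:
step_arm --steps '[{"jaw": 0.75,"tx": 0,"ty": 0,"tz": 0,"ax": 0,"ay": 0,"az": 0},{"jaw": 0.75,"tx": 0,"ty": 0,"tz": 0,"ax": 0,"ay": 0,"az": 0},{"jaw": 0.75,"tx": 0,"ty": 0,"tz": 0,"ax": 0,"ay": 0,"az": 0},{"jaw": 0.75,"tx": 0,"ty": 0,"tz": 0,"ax": 0,"ay": 0,"az": 0},{"jaw": 0.75,"tx": 0,"ty": 0,"tz": -0.04,"ax": 0,"ay": 0,"az": 0},{"jaw": 0.75,"tx": 0,"ty": 0,"tz": -0.09,"ax": 0,"ay": 0,"az": 0},{"jaw": 0.75,"tx": -0.04,"ty": 0,"tz": -0.14,"ax": 0,"ay": 0,"az": 0},{"jaw": 0.75,"tx": -0.09,"ty": 0,"tz": -0.19,"ax": 0,"ay": 0,"az": 0}]'

```text
time: 53.1
tool_pos: [0.4491, 0.3339, 0.1694]
ee_rot: [3.136, -0.003, 1.572]
wrist_force: [0.9, 0.1, 0.2]
width: 0.0706
```

Request:
step_arm --steps '[{"jaw": 0.75,"tx": -0.045,"ty": 0,"tz": -0.04,"ax": 0,"ay": 0,"az": 0},{"jaw": 0.75,"tx": -0.045,"ty": 0,"tz": -0.04,"ax": 0,"ay": 0,"az": 0},{"jaw": 0.75,"tx": -0.045,"ty": 0,"tz": -0.04,"ax": 0,"ay": 0,"az": 0},{"jaw": 0.75,"tx": -0.045,"ty": 0,"tz": -0.04,"ax": 0,"ay": 0,"az": 0}]'

```text
time: 53.5
tool_pos: [0.4484, 0.2891, 0.2075]
ee_rot: [3.138, -0.003, 1.572]
wrist_force: [0.5, -0.4, -0.9]
width: 0.0703
```

```bash
python3 chk.py; python3 ptr.py pics/p9.png 2>/dev/null
```

```text
drum 2262 centre 431.3 311.5 size [48.6 48.3] 40.4 slot (0.4318, 0.31) off mm 1.5 z 0.0397 tilt 0.002
ring 1314 centre 449.4 401.8 size [49.8 49.1] 0.2 slot (0.447, 0.3995) off mm 3.3 z 0.0455 tilt 0.015
cube 2738 centre 424.1 223.6 size [50.2 50.5] 0.0 slot (0.423, 0.2235) off mm 1.1 z 0.0541 tilt 0.017
tray px x [0.3905 0.4885] y [0.3591 0.4378]
tcp [0.448  0.2892 0.2067] rot [ 3.140e+00 -2.000e-03  1.573e+00] | t [0.1185 0.009  0.127 ] a [ 0.002 -0.002  0.002] t=53.5 w=0.0706 F [-0.5  0.7 -0.3]
red 21 cent 373.80605565851386 286.70423839222303 u 370 380 v 285 291
green 16 cent 368.15945939341975 281.35135153191555 u 366 371 v 279 283
370 285.0 7; 371 285.23 30; 372 285.54 42; 373 286.2 48; 374 286.65 43; 375 287.45 41; 376 288.0 36; 377 288.58 25; 378 290.0 1; 379 290.0 1; 380 291.0 0;
```

```bash
python3 -c "
from bench import *
print(close_job())"
```

```text
the job is handed in; nothing more can be done
None
```

I handed the job in at about 54 s: the drum, ring and cube are in their trays, the cradle hangs in the hook, and the pointer is in the green band.

**Last checks**
- **Check pieces:** my final wrist-camera reading put the drum 1.5 mm, the ring about 3 mm and the cube about 1 mm from the tray middles. All three read as flat, with tilt of 0.02 rad or less. The blue and purple look-alike rings were left alone.
- **Cradle:** it shows in the hook in the last viewed close-up, taken after the final knob turn. I did not measure the distance from the bar to the notch.
- **Pointer:** wrist depth put it at 185.4 mm, against 184.2 mm measured for the band (185 mm nominal). The scene camera showed it unchanged just before hand-in.
- **Clearance:** the gripper was open and clear of everything.
- **Bystanders:** I stayed clear of the beaker, timer and weights. I only rechecked that the camera still sees the beaker and timer; it returned nothing for the big weight, and I did not look for the other two.

**What disagreed or went wrong**
- **Finger height:** the fingertips were about 29 mm higher than the reported tool position implied. The first two drum grasps closed on air without moving it, and I corrected for this from then on.
- **Pointer parallax:** the pointer stands about 5 mm in front of the scale plate, so lining it up in the scene camera left it about 4.5 mm too high. I turned the knob back by about 1.07 rad after the depth check.
- **Ring shifted:** after placing, the ring was found about 13 mm off-centre and tipped on the tray rim. I put it back and rechecked it.

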